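# Proof-load a clasp on the bench pull tester and put its grips away

### The job

The clasp in the pull tester is due for its proof load: put all the tester's loose steel grips, however many lie about, into its open kit drawer and push the drawer fully home until it catches, and turn the range dial to stop 7, its seventh click clockwise from the end stop. With the dial set, draw the carriage out by its handle until its pointer stands at the set index, hold it there for three seconds and let it run back, so that the drag pointer is left at the index, neither short of it nor past it. Leave the index and the other things on the bench where they are.

Things in the scene. Friction and masses are not known exactly. Their poses are not given: they have to be found in the camera images.
- tester: Grey bench pull tester on a drawer base 360 mm deep, 300 wide, 85 high, fixed. Origin: middle of its front face's lower edge, on the table; x from front to back, y left, z up. On the deck: left of the middle a carriage with a stirrup handle, a brass clasp pinned between it and the gauge barrel behind; left of it a white scale; front right a black range dial. The kit drawer opens to -x.
- drawer (a joint): Kit drawer, slide along tester -x, value in m: 0 = fully home (front flush with the base, held by a ball catch), grows as it opens; starts open. It slides with about 1.2 N and needs 5 to 10 N over the catch in the last 13 mm, then springs in and stays.
- drawer_front (a point): Point on the outer face of the drawer's front panel, at its middle, 60 mm above the table; the panel is 278 mm wide, 12 mm thick, from 10 to 75 mm above the table. A 70 mm wide black pull stands 12 mm out of it below, at 25 to 35 mm above the table. Axes as the tester's.
- drawer_in (a point): Centre of the drawer's inner floor, 16 mm above the table. Inside 176 mm along tester x, 240 mm along y; walls 5 mm, rim 46 mm above the inner floor; inner front wall 88 mm towards -x of this point. Only the part standing out of the base (tester x below 0) can be loaded from above; the opening in the base ends 77 mm above the table. Axes as the tester's.
- grip_hook_mid (a point): Loose steel pull grip lying flat, 160 g: square shank 46 mm long, 24 wide, 28 high, with an open J-shaped hook of 10 mm round bar, 33 mm wide, on its side at one end. Point: on the shank, half-way up (14 mm), where it is best gripped across its width (y). x runs along the shank to the head; the grip reaches 27 mm behind this point and 56 mm ahead. May be absent.
- grip_fork_mid (a point): Loose steel pull grip lying flat, 160 g: square shank 46 mm long, 24 wide, 28 high, with a two-pronged fork, prongs 40 mm long, 34 mm over the prongs, with a cross pin 42 mm long at one end. Point: on the shank, half-way up (14 mm), where it is best gripped across its width (y). x runs along the shank to the head; the grip reaches 27 mm behind this point and 57 mm ahead. May be absent.
- grip_clamp_mid (a point): Loose steel pull grip lying flat, 160 g: square shank 46 mm long, 24 wide, 28 high, with two flat jaw plates 38 x 32 mm one over the other and a round thumb nut on top, 43 mm high in all at one end. Point: on the shank, half-way up (14 mm), where it is best gripped across its width (y). x runs along the shank to the head; the grip reaches 27 mm behind this point and 57 mm ahead. May be absent.
- grip_drum_mid (a point): Loose steel pull grip lying flat, 160 g: square shank 46 mm long, 24 wide, 28 high, with a short upright drum with two 38 mm round flanges, 28 mm high at one end. Point: on the shank, half-way up (14 mm), where it is best gripped across its width (y). x runs along the shank to the head; the grip reaches 27 mm behind this point and 56 mm ahead. May be absent.
- dial (a joint): Range dial, value in rad, grows clockwise seen from above. 9 click stops 30 degrees (0.5236 rad) apart: stop 0 = 0, at the anticlockwise end, stop 7 = 3.665, stop 8 = 4.189. Let go within 10 degrees of a stop it snaps into it; farther off it may stay (about 0.1 N m to click over). White ticks round it mark the stops; the tick of stop 7 is wider and ends in a white dot.
- dial_grip (a point): On the dial's axis, in the middle of its upright black finger bar (52 mm long, 14 mm wide, 34 mm high), 122 mm above the table. x points along the bar to the end with the white line (the dial's pointer), z up; it turns with the dial.
- carriage (a joint): Travel of the sprung carriage in m: 0 at rest, grows as it is drawn to the front (tester -x), ends at 0.085. The gauge spring pulls it back: about 2 N at rest and 0.16 N more per mm; it runs back by itself when let go.
- handle (a point): Middle of the carriage's stirrup handle: a black bar of 16 mm diameter along tester y, 70 mm long between two posts (54 mm free between them), axis 140 mm above the table, the carriage block 32 mm below the axis. Moves with the carriage. Axes as the tester's.
- pointer_edge (a point): Front edge of the carriage's dark steel pointer arm, over the scale. It pushes the drag pointer ahead of it when the carriage is drawn. Moves with the carriage. Axes as the tester's.
- drag_edge (a point): Rear edge of the drag pointer, a thin upright black fin 22 mm high and 26 mm wide at the scale. The pointer arm pushes it forwards; it stays where it was pushed to and so shows the highest pull. It can be pushed back by a finger (0.8 N). Axes as the tester's.
- index_line (a point): Thin line of the set index, a dark steel slider with a thumbscrew, clamped at the left edge of the scale for today's proof load; not to be moved. When the front edge of the pointer arm has the same tester x as this line, the proof load is on. Axes as the tester's.
- hold_tool: Dark steel hand clamp with a round handle, 135 mm long, lying; bystander. Origin on the table under its middle.
- screwdriver: Screwdriver with a wooden handle, 170 mm long; bystander. Origin under its middle.
- eyeglass: Black watchmaker's eyeglass, 48 mm wide, 36 mm high; bystander. Origin under its middle.
- oil_pot: Metal oil pot with a pointed lid, 60 mm wide, 36 mm high; bystander. Origin under its middle.
Things that resemble listed ones, but are neither listed nor needed, are in the scene too. Leave any pink or yellow look-alike of the part that bears grip_clamp_mid alone.

How it is judged:
By the outcome, as a careful person would: the job done as asked, in the order asked, and still so for the second after the job is handed in, with the robot touching nothing.
Of grip_hook, grip_fork, grip_clamp, grip_drum only 2 to 4 are there at a start; the rules pass over those that are not, and their reading is None.
At some moment in a run one of grip_hook, grip_fork, grip_clamp, grip_drum may be knocked a few centimetres aside while the robot is not near it.
Once in a run the grip may slacken for a moment while it holds something.
It also fails if it takes over 210 s, if anything falls off the work surface, if the arm or the gripper's body presses on something with over 40 N, if the wrist force passes 120 N, or if a joint passes its speed limit or range.

### The arm

A 6-joint arm with a two-finger parallel gripper is mounted at the origin on the work surface. World frame = base frame: x ahead of the robot, y to its left, z up, the work surface at z = 0. Lengths are in m, angles in degrees, forces in N, time in s.
With the tool pointing down it reaches from about 0.325 to 0.85 m from the base axis. Payload 15.5 kg.
Tool frame: the origin (TCP) lies between the finger pads; the fingertips stand 14 mm ahead of it and the grasp point (between the pads) lies 5 mm behind it; z points along the fingers, y is the line along which they close (so a half turn about z gives the same grasp; the last joint's range is limited). The gripper opens to 91 mm and grips with 3 to 60 N. Pads are 32 mm wide; open, the fingers measure 118 mm over their backs; the gripper's body (76 mm by 178 mm) begins 60 mm behind the grasp point.
Start: joints at [-5.472, 28.281, 77.091, -0, 74.628, -5.472], TCP at [0.625, 0, 0.228] pointing down, gripper open.
Joint ranges: [-166.48, 166.48], [-47.26, 123.95], [12.59, 153.08], [-70.14, 250.14], [6.76, 159.57], [-176.63, 176.63]. Speed limits (degrees/s): [108.29, 108.29, 147.25, 172.46, 172.46, 172.46].

### API

Orientations are given as a 3x3 rotation matrix whose columns are the frame's x, y, z axes.
In Python, from rig import r gives the robot as it stands.
- The arm moves only by the tool servo_tool, never from a script. Its argument "commands" is a list that holds one entry, the list of rows, each a list of 7 numbers: the opening, from -1 (shut) to 1 (fully open), then the shift along the tool's x, y, z in units of 0.4 m (1.0 is 0.4 m), then the turn, a rotation vector about the tool's x, y, z in units of pi/2 rad (1.0 is pi/2 rad). A call has 1 to 8 rows; each row is the pose to reach, as a shift and turn from the pose commanded when the call began, along the tool's axes at that moment; what a row does not reach only later rows make up. A row lasts 1/12 s, in which the tool goes at most 41.7 mm and 7.16 degrees, less where a joint would pass 70% of its speed; a pose out of reach is approached as far as the arm can. A call with a number of a shift or a turn outside -1 to 1 is refused whole. A call with a gripper value outside its range is refused whole. The fingers move at their own pace and stop on an object; "force" is the grip in N (left out, the last holds). Time passes only in rows, so rows that repeat a pose let the fingers close. It gives the time, the measured TCP pose, the force, the opening and the grip force at its end, in the units of the state.
- r.observe(): the state, without advancing time (a new reading comes with each control period).
- r.read_camera(name): name is "scene" or "side" or "wrist"; returns a dict with "frame" (480x640x3 uint8, red, green, blue), "K" (3x3 intrinsics, pixels), "camera_from_world" (4x4, takes a point from world to camera coordinates). Camera axes: x right, y up, looking along -z (the intrinsics and any distortion apply to the point x, -y, -z); pixel columns grow to the right and rows downward; lengths in m; the calibration is good to about 2 mm. The wrist camera is an equidistant fisheye: a pixel r from the principal point sees the ray r / f radians off the axis. A picture is of the moment at which its call begins. There is no depth.
- r.hand_in(): hands the job in; it is judged then, once.
Trained networks look in the newest picture that a camera, given by its name, has taken for a name from the list of things; names that differ only in an ending like _2 or _b are one class to them, and where a whole thing is asked for, a point or a joint stands for the part that bears it (a point fixed in the world has none). Each returns a list of dicts, best first, with "p" (0 to 1); they miss things now and then, are a little off and sometimes report something else, mostly with a low value. They report only what shows in the picture. A call takes as long as a camera call. They do not tell look-alikes from the thing itself.
- r.recognise(thing, camera): "uv" ([column, row] in pixels, amid what is visible of it).
- r.trace(thing, camera): "mask" (480x640 bool, what is visible of it) and "uv" ([column, row] in pixels, amid what is visible of it).
The state is a dict: "clock": time; "qpos": joint angles; "qd": joint speeds; "tau": joint torques, N m; "tcp_pos": TCP position; "tcp_rot": TCP orientation; "wrist_force": force on the tool from outside, world axes, zero at the start; "wrist_torque": the same for the moment, N m; "gripper_width": finger opening in m; "grasp_force": force on a finger pad.
Only numpy, scipy, OpenCV 4.12 (cv2) and the standard library are available. Lean on these libraries where they do the work, as an engineer would, in place of code of your own. Each camera call takes 0.05 s, during which the arm holds its last target. There are 200 camera calls.

## Working session

There is one attempt and no reset: what is moved stays moved. The work goes in short steps, Python scripts to look and compute and a tool call to move; the robot and the scene stay as the last step left them, time stands still between calls to the robot, and variables do not carry over. Pictures are saved under pics/ and viewed, at most 14 in all, crops included, and the job is handed in when it is done.

Besides the shell and the picture viewer there is one more tool, called as name([rows], argument=value, ...), one row to a line, values as JSON. servo_tool: Moves the arm, as the interface text tells. Shifts and turns lie within -1 to 1; 1 stands for 0.4 m of shift or pi/2 rad of turn. Its arguments: {"type":"object","properties":{"commands":{"type":"array","items":{"type":"array","items":{"type":"array","items":{"type":"number","minimum":-1,"maximum":1}}}},"force":{"type":"number"}},"required":["commands"]}

```bash
ls; mkdir -p pics; cat > h.py <<'E'
import numpy as np, cv2
from rig import r
def cam(n):
    d=r.read_camera(n); return d
def save(d,name,box=None,s=1):
    f=d["frame"][:,:,::-1]
    if box: f=f[box[1]:box[3],box[0]:box[2]]
    if s!=1: f=cv2.resize(f,None,fx=s,fy=s,interpolation=cv2.INTER_CUBIC)
    cv2.imwrite("pics/"+name+".png",f)
def ray(d,uv,fish=False):
    K=d["K"];T=np.array(d["camera_from_world"])
    x=(uv[0]-K[0][2])/K[0][0]; y=(uv[1]-K[1][2])/K[1][1]
    if fish:
        t=np.hypot(x,y); v=np.array([x/t*np.sin(t),-y/t*np.sin(t),-np.cos(t)]) if t>1e-9 else np.array([0,0,-1.])
    else: v=np.array([x,-y,-1.])
    R=T[:3,:3]; return -R.T@T[:3,3], R.T@v
def atz(d,uv,z,fish=False):
    o,v=ray(d,uv,fish); return o+v*(z-o[2])/v[2]
def proj(d,p,fish=False):
    T=np.array(d["camera_from_world"]);c=T[:3,:3]@np.array(p)+T[:3,3];K=d["K"]
    x,y,z=c[0],-c[1],-c[2]
    if fish:
        q=np.hypot(x,y);t=np.arctan2(q,z);x,y=x/q*t,y/q*t
    else: x,y=x/z,y/z
    return np.array([K[0][0]*x+K[0][2],K[1][1]*y+K[1][2]])
def tri(obs):
    A=np.zeros((3,3));b=np.zeros(3)
    for o,v in obs:
        v=v/np.linalg.norm(v);P=np.eye(3)-np.outer(v,v);A+=P;b+=P@o
    return np.linalg.solve(A,b)
E
python3 - <<'E'
from h import *
np.set_printoptions(precision=3,suppress=True)
for n in["scene","side","wrist"]:
    d=cam(n);save(d,n+"0")
    T=np.array(d["camera_from_world"]);print(n,-T[:3,:3].T@T[:3,3],np.array(d["K"])[0])
    if n=="wrist": print(T)
    for t in["tester","drawer_front","grip_hook_mid","grip_fork_mid","grip_clamp_mid","grip_drum_mid","dial_grip","handle","pointer_edge","drag_edge","index_line"]:
        print(t,[(np.round(q["uv"]).astype(int).tolist(),round(q["p"],2)) for q in r.recognise(t,n)][:4])
print(r.observe()["clock"])
E
```

```text
pics
scene [1.285 0.575 1.236] [615.544   0.    307.148]
tester [([264, 289], 0.76), ([184, 164], 0.49)]
drawer_front [([338, 233], 0.96)]
grip_hook_mid [([260, 170], 0.75)]
grip_fork_mid [([516, 323], 0.67)]
grip_clamp_mid [([154, 190], 0.76), ([220, 194], 0.74), ([173, 256], 0.61)]
grip_drum_mid [([417, 311], 0.8)]
dial_grip [([267, 228], 0.87), ([221, 195], 0.63)]
handle [([284, 270], 0.79)]
pointer_edge [([288, 275], 0.55)]
drag_edge [([184, 163], 0.49)]
index_line [([344, 267], 0.59)]
side [ 0.447 -0.893  1.145] [585.299   0.    319.19 ]
tester [([377, 268], 0.84), ([293, 191], 0.63)]
drawer_front [([298, 272], 0.94), ([350, 277], 0.52)]
grip_hook_mid [([268, 394], 0.78)]
grip_fork_mid []
grip_clamp_mid [([244, 469], 0.87), ([399, 454], 0.78), ([431, 356], 0.77), ([337, 392], 0.62)]
grip_drum_mid [([293, 190], 0.8)]
dial_grip [([350, 278], 0.56)]
handle [([365, 232], 0.83), ([241, 153], 0.49)]
pointer_edge [([367, 231], 0.59), ([244, 150], 0.23)]
drag_edge [([344, 223], 0.61)]
index_line [([320, 212], 0.55)]
wrist [0.625 0.07  0.384] [371.648   0.    318.093]
[[ 1.    -0.    -0.    -0.624]
 [ 0.     0.969 -0.249  0.028]
 [ 0.     0.249  0.969 -0.39 ]
 [ 0.     0.     0.     1.   ]]
tester [([364, 186], 0.92), ([412, 208], 0.32)]
drawer_front [([215, 189], 0.57)]
grip_hook_mid []
grip_fork_mid []
grip_clamp_mid []
grip_drum_mid [([298, 91], 0.68)]
dial_grip [([333, 355], 0.91)]
handle [([412, 209], 0.76)]
pointer_edge [([412, 207], 0.59)]
drag_edge [([362, 140], 0.73), ([414, 209], 0.3)]
index_line [([297, 92], 0.75), ([414, 208], 0.69)]
1.8
```

View pics/scene0.png

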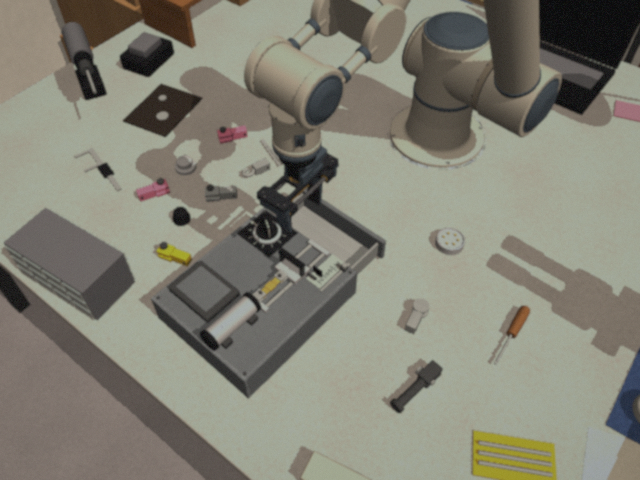

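View pics/side0.png

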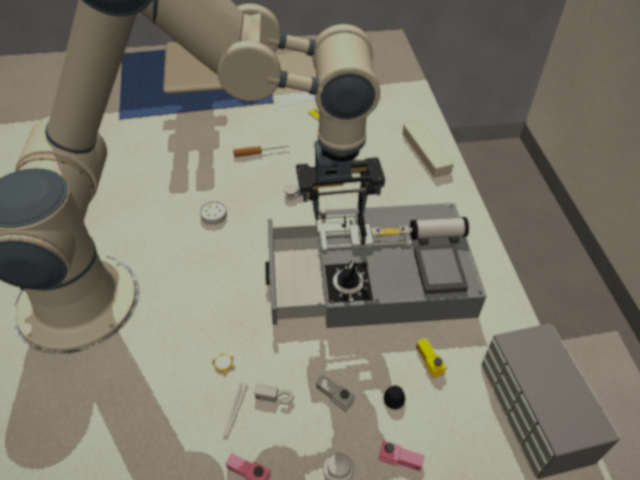

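View pics/wrist0.png

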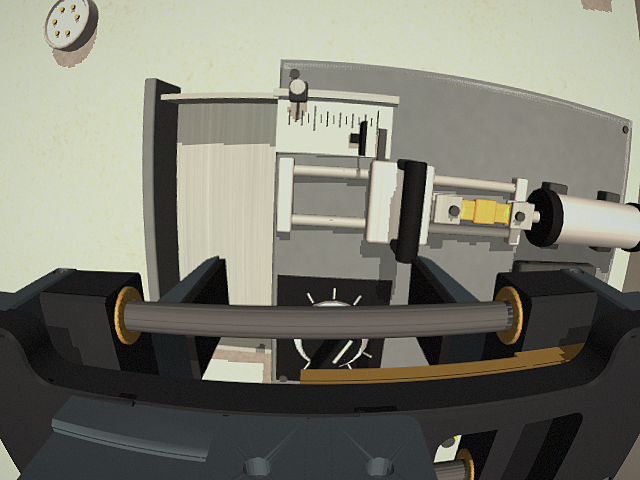

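The scene and side views both show the grey tester with its drawer open towards the robot.
- **Hook grip:** scene (260,170), side (268,394).
- **Drum grip:** scene (417,311), side (293,190).
- **Clamp candidates, scene pixels:** grey (220,194), pink (232,134), pink (154,190), yellow (173,256). The steel-grey one fits; I'll leave the coloured ones.
- **Fork:** none visible; the hit at (516,323) is the screwdriver.

Next I'll measure these and check an enlarged crop.

```bash
python3 - <<'E'
from h import *
np.set_printoptions(precision=4,suppress=True)
w=cam("wrist");s=cam("side");c=cam("scene")
for n,uv,z in[("deckFL",(281,61),.085),("deckBL",(631,125),.085),("drawFL",(146,80),.075),("index",(298,100),.09),("handleL",(412,165),.148),("handleR",(405,260),.148)]: print(n,atz(w,uv,z,True))
for n,uv,z in[("sFR",(327,303),.085),("sBR",(481,293),.085),("sFL",(322,212),.085),("drFR",(276,300),.075),("drFL",(270,225),.075)]: print(n,atz(s,uv,z))
for n,uv,z in[("cFR?",(157,297),.085)]: print(n,atz(c,uv,z))
for t in["grip_hook_mid","grip_fork_mid","grip_clamp_mid","grip_drum_mid","dial_grip"]:
  for nm,d in(("scene",c),("side",s)):
    for q in r.trace(t,nm):
      m=q["mask"];ys,xs=np.nonzero(m)
      P=np.array([atz(d,p,.018)[:2] for p in np.c_[xs,ys]]);mu=P.mean(0);e,v=np.linalg.eigh(np.cov(P.T))
      col=d["frame"][m].mean(0)
      print(t,nm,np.round(q["p"],2),q["uv"],"xy",mu,"ax",np.degrees(np.arctan2(v[1,1],v[0,1])).round(),"len",np.sqrt(e*12),col.round())
a=c["frame"][110:350,140:460];b=s["frame"][170:480,220:440]
a=cv2.resize(a,(800,600));a=a[:,:,::-1];cv2.imwrite("pics/ca.png",cv2.resize(c["frame"][120:280,120:320][:,:,::-1],None,fx=2,fy=2,interpolation=3))
x=cv2.resize(s["frame"][345:480,220:440][:,:,::-1],None,fx=3.6,fy=2.22*1.62,interpolation=3)
cv2.imwrite("pics/cb.png",x)
E
```

```text
deckFL [0.5948 0.1393 0.085 ]
deckBL [0.9514 0.1155 0.085 ]
drawFL [0.4725 0.135  0.075 ]
index [0.6088 0.1059 0.09  ]
handleL [0.6851 0.0582 0.148 ]
handleR [ 0.6835 -0.0059  0.148 ]
sFR [ 0.5794 -0.1488  0.085 ]
sBR [ 0.9269 -0.1686  0.085 ]
sFL [0.6091 0.131  0.085 ]
drFR [ 0.4687 -0.1182  0.075 ]
drFL [0.4752 0.1131 0.075 ]
cFR? [ 0.9279 -0.1674  0.085 ]
grip_hook_mid scene 0.57 [258.0, 167.2] xy [ 0.4429 -0.3102] ax 165.0 len [0.0435 0.0818] [132. 130. 120.]
grip_hook_mid scene 0.41 [284.1, 273.3] xy [ 0.6668 -0.0196] ax 179.0 len [0.0795 0.147 ] [113. 109.  94.]
grip_hook_mid side 0.69 [268.9, 394.9] xy [ 0.4392 -0.314 ] ax 161.0 len [0.0349 0.082 ] [143. 140. 125.]
grip_fork_mid side 0.29 [244.8, 151.6] xy [0.4461 0.4781] ax -175.0 len [0.0352 0.1345] [127.  96.  65.]
grip_clamp_mid scene 0.97 [231.2, 131.8] xy [ 0.3843 -0.4645] ax 152.0 len [0.0639 0.085 ] [127.  82.  88.]
grip_clamp_mid scene 0.88 [152.8, 188.7] xy [ 0.6788 -0.4748] ax 163.0 len [0.0559 0.0865] [140.  93. 101.]
grip_clamp_mid scene 0.76 [218.7, 194.2] xy [ 0.5742 -0.3281] ax 130.0 len [0.051  0.0851] [92. 89
[... 234 characters left out ...]
d side 0.76 [336.2, 391.3] xy [ 0.5719 -0.3308] ax 130.0 len [0.0384 0.0879] [107. 103.  92.]
grip_drum_mid scene 0.9 [414.6, 312.0] xy [0.5672 0.2924] ax -166.0 len [0.0328 0.0962] [140. 137. 126.]
grip_drum_mid side 0.52 [294.1, 192.7] xy [0.5477 0.2846] ax 83.0 len [0.0439 0.0622] [135. 132. 118.]
dial_grip scene 0.94 [267.8, 229.6] xy [ 0.5896 -0.1481] ax 50.0 len [0.0505 0.08  ] [49. 48. 46.]
dial_grip scene 0.24 [260.4, 166.5] xy [ 0.4425 -0.3092] ax 159.0 len [0.0427 0.0841] [133. 131. 121.]
dial_grip scene 0.18 [182.5, 213.9] xy [ 0.6977 -0.3479] ax 59.0 len [0.0396 0.0599] [39. 38. 36.]
dial_grip side 0.74 [351.0, 275.8] xy [ 0.6528 -0.0298] ax 72.0 len [0.0467 0.0746] [39. 39. 36.]
```

View pics/cb.png

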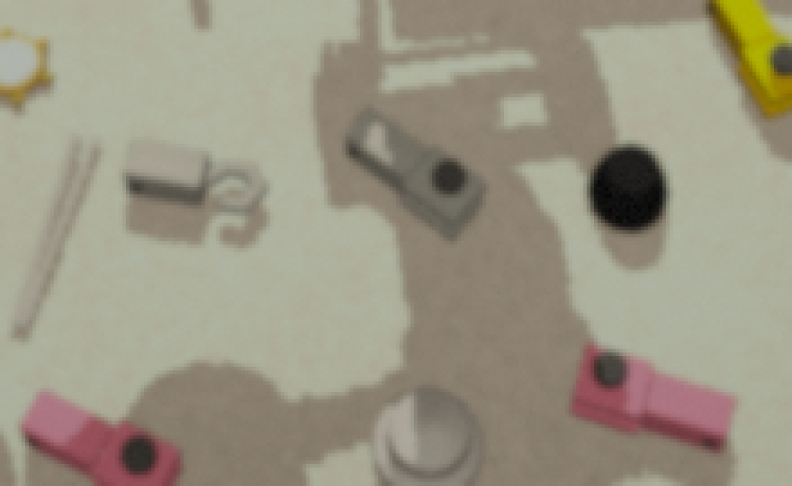

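The crop shows the hook shank at left with its head to the right at about crop (235,188). The steel-grey clamp is at crop (415,175), its head and nut to the lower right; the other clamps there are coloured look-alikes. I'll move above these two grips for a wrist view.

```bash
cat >> h.py <<'E'
def plan(p=None,yaw=None,dpos=None):
    """print shift units (tool axes) and yaw turn units to reach TCP p with tool x at world yaw (deg), tool down"""
    o=r.observe();R=np.array(o["tcp_rot"]);t=np.array(o["tcp_pos"])
    d=np.array(p)-t if p is not None else np.array(dpos)
    cy=np.degrees(np.arctan2(R[1,0],R[0,0]))
    print("clock",o["clock"],"tcp",t.round(4),"yaw",cy.round(2),"w",np.round(o["gripper_width"],4),"F",np.round(o["wrist_force"],1))
    out=(R.T@d/0.4).round(4)
    if yaw is not None:
        dy=(yaw-cy+180)%360-180
        Rt=cv2.Rodrigues(np.array([0,0,np.radians(yaw)]))[0]@np.diag([1,-1,-1.])
        rv=cv2.Rodrigues(R.T@Rt)[0].ravel()/(np.pi/2); print("shift",out,"turn",rv.round(4),"dyaw",dy.round(1))
    else: print("shift",out)
E
python3 - <<'E'
from h import *
print(np.array(r.observe()["tcp_rot"]).round(3))
plan((.5,-.33,.23),0)
E
```

```text
[[-0.  1. -0.]
 [ 1.  0.  0.]
 [ 0. -0. -1.]]
clock 2.45 tcp [0.625  0.     0.2279] yaw 90.0 w 0.0912 F [ 0.6 -0.9  0.4]
shift [-0.825  -0.3125 -0.0052] turn [-0. -0.  1.] dyaw -90.0
```

servo_tool([
  [[1, -0.82, -0.31, 0, 0, 0, 0], [1, -0.82, -0.31, 0, 0, 0, 0], [1, -0.82, -0.31, 0, 0, 0, 0], [1, -0.82, -0.31, 0, 0, 0, 0], [1, -0.82, -0.31, 0, 0, 0, 0], [1, -0.82, -0.31, 0, 0, 0, 0], [1, -0.82, -0.31, 0, 0, 0, 0], [1, -0.82, -0.31, 0, 0, 0, 0]],
])

```text
clock: 3.12
tcp_pos: [0.5061, -0.3136, 0.2281]
tcp_rot: [[-0.0, 1.0, 0.0], [1.0, 0.0, -0.0], [-0.0, 0.0, -1.0]]
wrist_force: [0.9, 0.1, -0.1]
gripper_width: 0.0917
grasp_force: 0.0
```

servo_tool([
  [[1, 0, 0, 0, 0, 0, 0], [1, 0, 0, 0, 0, 0, 0]],
])

```text
clock: 3.28
tcp_pos: [0.5062, -0.3139, 0.2278]
tcp_rot: [[0.004, 1.0, 0.0], [1.0, -0.004, -0.0], [-0.0, 0.0, -1.0]]
wrist_force: [-0.6, 0.2, -0.5]
gripper_width: 0.091
grasp_force: 0.0
```

```bash
python3 - <<'E'
from h import *
plan((.5,-.33,.23),90)
w=cam("wrist");save(w,"w1")
for t in["grip_hook_mid","grip_clamp_mid"]:
    for q in r.trace(t,"wrist"):
      m=q["mask"];ys,xs=np.nonzero(m)
      P=np.array([atz(w,p,.028,True)[:2] for p in np.c_[xs,ys]]);mu=P.mean(0);e,v=np.linalg.eigh(np.cov(P.T))
      print(t,np.round(q["p"],2),np.round(q["uv"]),"xy",mu.round(4),"ax",np.degrees(np.arctan2(v[1,1],v[0,1])).round(1),"len",np.sqrt(e*12).round(3),w["frame"][m].mean(0).round())
E
```

```text
clock 3.2833 tcp [ 0.5062 -0.3139  0.2278] yaw 89.8 w 0.091 F [-0.6  0.2 -0.5]
shift [-0.0403 -0.0154 -0.0054] turn [ 0.      0.0001 -0.0023] dyaw 0.2
grip_hook_mid 0.81 [253. 215.] xy [ 0.4432 -0.3107] ax 161.4 len [0.029 0.08 ] [135. 132. 117.]
grip_hook_mid 0.35 [332.  21.] xy [ 0.5195 -0.1163] ax -179.5 len [0.042 0.146] [93. 91. 82.]
grip_clamp_mid 0.89 [380. 228.] xy [ 0.5686 -0.3265] ax 133.0 len [0.029 0.087] [128. 124. 110.]
grip_clamp_mid 0.72 [229. 354.] xy [ 0.403  -0.4719] ax 59.6 len [0.032 0.048] [123.  81.  87.]
grip_clamp_mid 0.7 [566. 188.] xy [ 0.7809 -0.2758] ax 109.6 len [0.045 0.085] [112. 103.  32.]
```

View pics/w1.png

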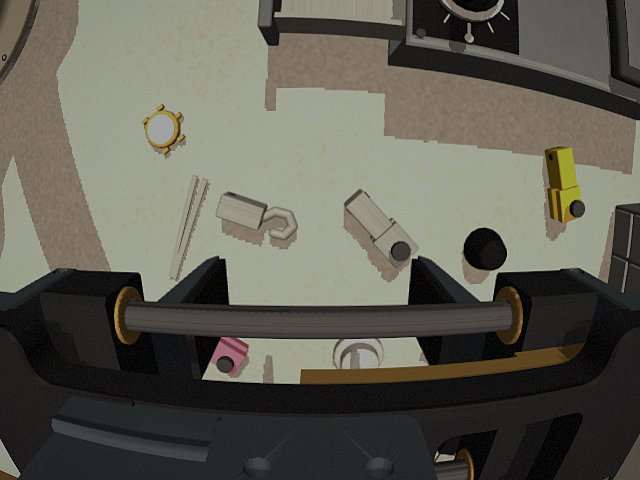

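The wrist view shows the hook's shank at (243,210) with its head right at (283,222), and the grey clamp's shank at (368,212) with its nut at (400,251). The dial's dotted stop-7 tick shows at (470,35). I'll work out the shank axes from edge-midpoint pixels.

```bash
cat > g.py <<'E'
from h import *
def shank(w,c4,z=.028):
    P=np.array([atz(w,u,z,True) for u in c4])  # rearL, rearR, frontR, frontL
    a=(P[0]+P[1])/2;b=(P[2]+P[3])/2;d=(b-a)[:2];L=np.linalg.norm(d);d/=L
    print("corners",P[:,:2].round(4).tolist(),"len",L.round(4),"w",np.linalg.norm(P[0]-P[1]).round(4),np.linalg.norm(P[2]-P[3]).round(4))
    print("point(27 from rear)",(a[:2]+d*.027).round(4),"yaw",np.degrees(np.arctan2(d[1],d[0])).round(1))
E
python3 - <<'E'
from g import *
w=cam("wrist")
f=cv2.resize(w["frame"][175:275,205:425][:,:,::-1],None,fx=3.6,fy=3.6,interpolation=3);cv2.imwrite("pics/w1c.png",f)
E
```

```text
(no output)
```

View pics/w1c.png

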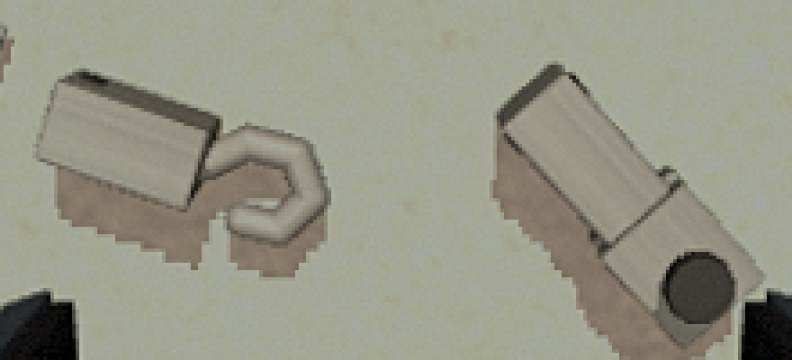

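```bash
python3 - <<'E'
from g import *
w=cam("wrist")
k=lambda L:[(205+x/3.6,175+y/3.6) for x,y in L]
shank(w,k([(58,80),(37,155),(187,208),(213,123)]))
shank(w,k([(567,75),(503,133),(605,252),(668,187)]))
plan()if 0 else None
for uv in[(420,35),(470,40)]: print(atz(w,uv,.085,True))
E
```

```text
corners [[0.411, -0.2902], [0.4038, -0.3112], [0.4461, -0.3264], [0.4541, -0.3027]] len 0.0449 w 0.0222 0.0251
point(27 from rear) [ 0.4331 -0.309 ] yaw -18.0
corners [[0.55, -0.2895], [0.5329, -0.3055], [0.562, -0.3389], [0.579, -0.3203]] len 0.0433 w 0.0234 0.0252
point(27 from rear) [ 0.5596 -0.3175] yaw -47.9
[ 0.59050821 -0.14494476  0.085     ]
[ 0.63548589 -0.14386645  0.085     ]
```

servo_tool([
  [[0.35, 0.012, -0.183, 0.3, 0, 0, -0.4], [0.35, 0.012, -0.183, 0.3, 0, 0, -0.4], [0.35, 0.012, -0.183, 0.3, 0, 0, -0.4], [0.35, 0.012, -0.183, 0.3, 0, 0, -0.4], [0.35, 0.012, -0.183, 0.3, 0, 0, -0.4], [0.35, 0.012, -0.183, 0.3, 0, 0, -0.4]],
], force=30)

```text
clock: 4.03
tcp_pos: [0.4335, -0.3058, 0.1071]
tcp_rot: [[-0.594, 0.804, -0.002], [0.804, 0.594, 0.001], [0.002, -0.0, -1.0]]
wrist_force: [0.5, -1.0, 0.7]
gripper_width: 0.0618
grasp_force: 0.0
```

servo_tool([
  [[0.35, 0, 0, 0, 0, 0, -0.4], [0.35, 0, 0, 0, 0, 0, -0.4], [0.35, 0, 0, 0, 0, 0, -0.4], [0.35, 0, 0, 0, 0, 0, -0.4], [0.35, 0, 0, 0, 0, 0, -0.4], [0.35, 0, 0, 0, 0, 0, -0.4], [0.35, 0, 0, 0, 0, 0, -0.4]],
])

```text
clock: 4.62
tcp_pos: [0.4347, -0.3068, 0.1085]
tcp_rot: [[-0.949, 0.314, 0.001], [0.314, 0.949, -0.001], [-0.001, -0.0, -1.0]]
wrist_force: [-0.4, 0.6, -0.3]
gripper_width: 0.0617
grasp_force: 0.0
```

```bash
python3 - <<'E'
from h import *
plan((.4331,-.309,.018),162)
w=cam("wrist")
for q in r.recognise("grip_hook_mid","wrist"): print(q["p"],q["uv"],atz(w,q["uv"],.02,True))
E
```

```text
clock 4.6167 tcp [ 0.4347 -0.3068  0.1085] yaw 161.68 w 0.0617 F [-0.4  0.6 -0.3]
shift [ 0.0024 -0.0064  0.2261] turn [-0.0003  0.0007 -0.0036] dyaw 0.3
0.6 [312.8, 249.0] [ 0.43344342 -0.31059183  0.02      ]
```

servo_tool([
  [[0.35, 0.002, -0.006, 0.11, 0, 0, 0], [0.35, 0.002, -0.006, 0.226, 0, 0, 0], [0.35, 0.002, -0.006, 0.226, 0, 0, 0], [0.35, 0.002, -0.006, 0.226, 0, 0, 0], [-1, 0.002, -0.006, 0.226, 0, 0, 0], [-1, 0.002, -0.006, 0.226, 0, 0, 0], [-1, 0.002, -0.006, 0.226, 0, 0, 0], [-1, 0.002, -0.006, 0.226, 0, 0, 0]],
], force=35)

```text
clock: 5.38
tcp_pos: [0.4327, -0.3092, 0.0182]
tcp_rot: [[-0.951, 0.31, 0.001], [0.31, 0.951, -0.001], [-0.001, -0.0, -1.0]]
wrist_force: [-0.2, -0.4, -0.6]
gripper_width: 0.0379
grasp_force: 0.0
```

servo_tool([
  [[-1, 0, 0, 0, 0, 0, 0], [-1, 0, 0, 0, 0, 0, 0], [-1, 0, 0, -0.2, 0, 0, 0], [-1, 0, 0, -0.4, 0, 0, -0.16], [-1, 0, 0, -0.4, 0, 0, -0.16], [-1, 0, 0, -0.4, 0, 0, -0.16], [-1, 0, 0, -0.4, 0, 0, -0.16], [-1, 0, 0, -0.4, 0, 0, -0.16]],
])

```text
clock: 6.05
tcp_pos: [0.4331, -0.3096, 0.1794]
tcp_rot: [[-0.998, 0.063, 0.003], [0.063, 0.998, -0.003], [-0.003, -0.002, -1.0]]
wrist_force: [-0.3, -0.1, -1.8]
gripper_width: 0.0239
grasp_force: 35.0
```

```bash
python3 - <<'E'
from g import *
a=np.radians(-3.7);X=np.array([np.cos(a),np.sin(a)]);Y=np.array([-X[1],X[0]]);O=np.array([.585,-.010])
for tx,ty in[(-.07,-.083),(-.07,0),(-.07,.083)]:
    p=O+X*tx+Y*ty; print(tx,ty,p.round(4)); 
p=O+X*-.07+Y*-.083
plan((*p,.16),176.3)
E
```

```text
-0.07 -0.083 [ 0.5098 -0.0883]
-0.07 0 [ 0.5151 -0.0055]
-0.07 0.083 [0.5205 0.0773]
clock 6.05 tcp [ 0.4331 -0.3096  0.1794] yaw 176.37 w 0.0239 F [-0.3 -0.1 -1.8]
shift [-0.1561  0.5644  0.0476] turn [-0.0016  0.002   0.0008] dyaw -0.1
```

servo_tool([
  [[-1, -0.163, 0.564, 0.03, 0, 0, 0], [-1, -0.163, 0.564, 0.03, 0, 0, 0], [-1, -0.163, 0.564, 0.03, 0, 0, 0], [-1, -0.163, 0.564, 0.03, 0, 0, 0], [-1, -0.163, 0.564, 0.03, 0, 0, 0], [-1, -0.163, 0.564, 0.03, 0, 0, 0], [-1, -0.163, 0.564, 0.03, 0, 0, 0], [-1, -0.163, 0.564, 0.03, 0, 0, 0]],
])

```text
clock: 6.72
tcp_pos: [0.511, -0.0865, 0.164]
tcp_rot: [[-0.998, 0.061, -0.003], [0.061, 0.998, 0.001], [0.003, 0.001, -1.0]]
wrist_force: [1.1, -0.2, -1.1]
gripper_width: 0.024
grasp_force: 35.0
```

```bash
python3 - <<'E'
from g import *
plan((.5128,-.0885,.037),176.3)
w=cam("wrist");save(w,"w2")
E
```

```text
clock 6.7167 tcp [ 0.511  -0.0865  0.164 ] yaw 176.53 w 0.024 F [ 1.1 -0.2 -1.1]
shift [-0.0058 -0.005   0.3174] turn [ 0.0004 -0.0018  0.0026] dyaw -0.2
```

View pics/w2.png

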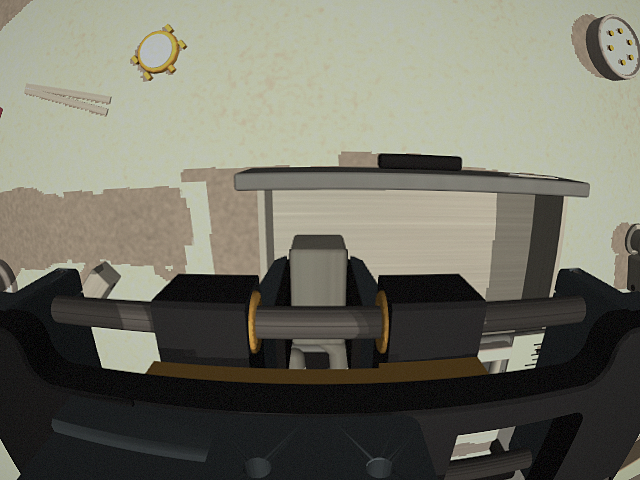

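The wrist view shows the drawer front's top edge from (237,180) to (590,190) and the held shank over the drawer floor. I'll check drawer extents numerically.

```bash
python3 - <<'E'
from g import *
w=cam("wrist")
for n,uv,z in[("outR",(236,171),.075),("outL",(589,183),.075),("inR",(237,190),.075),("inL",(586,195),.075),("rimR in",(273,192),.062),("rimL in",(563,197),.062),("floorfront",(400,194),.016),("rimRout",(258,192),.062)]:
    p=atz(w,uv,z,True)
    a=np.radians(-3.7);X=np.array([np.cos(a),np.sin(a)]);Y=np.array([-X[1],X[0]]);q=p[:2]-np.array([.585,-.010])
    print(n,p.round(4),"tester",(X@q).round(4),(Y@q).round(4))
E
```

```text
outR [ 0.4532 -0.1393  0.075 ] tester -0.1231 -0.1375
outL [0.4707 0.1338 0.075 ] tester -0.1234 0.1362
inR [ 0.4661 -0.1398  0.075 ] tester -0.1102 -0.1372
inL [0.4805 0.131  0.075 ] tester -0.1134 0.134
rimR in [ 0.4709 -0.117   0.062 ] tester -0.107 -0.1142
rimL in [0.4839 0.1156 0.062 ] tester -0.109 0.1189
floorfront [ 0.484  -0.0172  0.016 ] tester -0.1003 -0.0137
rimRout [ 0.4701 -0.1277  0.062 ] tester -0.1071 -0.1249
```

servo_tool([
  [[-1, -0.005, 0, 0.1, 0, 0, 0], [-1, -0.005, 0, 0.2, 0, 0, 0], [-1, -0.005, 0, 0.3, 0, 0, 0], [-1, -0.005, 0, 0.318, 0, 0, 0], [-1, -0.005, 0, 0.318, 0, 0, 0], [-0.2, -0.005, 0, 0.318, 0, 0, 0], [-0.2, -0.005, 0, 0.318, 0, 0, 0], [-0.2, -0.005, 0, 0.318, 0, 0, 0]],
])

```text
clock: 7.48
tcp_pos: [0.5144, -0.0887, 0.0397]
tcp_rot: [[-0.998, 0.063, 0.002], [0.063, 0.998, -0.001], [-0.002, -0.001, -1.0]]
wrist_force: [0.7, 0.0, 0.0]
gripper_width: 0.0363
grasp_force: 0.0
```

servo_tool([
  [[-0.2, 0, 0, -0.1, 0, 0, 0], [-0.2, 0, 0, -0.2, 0, 0, 0], [-0.2, 0, 0, -0.3, 0, 0, 0], [-0.2, 0, 0, -0.4, 0, 0, 0], [-0.2, 0, 0, -0.4, 0, 0, 0]],
])

```text
clock: 7.9
tcp_pos: [0.5168, -0.089, 0.2066]
tcp_rot: [[-0.998, 0.063, 0.011], [0.063, 0.998, -0.003], [-0.012, -0.003, -1.0]]
wrist_force: [1.1, -0.1, 0.3]
gripper_width: 0.0367
grasp_force: 0.0
```

```bash
python3 - <<'E'
from g import *
plan((.5596,-.3175,.12),132.1)
w=cam("wrist")
for q in r.recognise("grip_hook_mid","wrist"): print(q["p"],q["uv"],atz(w,q["uv"],.03,True).round(4))
c=cam("side")
for q in r.recognise("grip_clamp_mid","side"): print(q["p"],q["uv"],atz(c,q["uv"],.02).round(4))
E
```

```text
clock 7.9 tcp [ 0.5168 -0.089   0.2066] yaw 176.41 w 0.0367 F [ 1.1 -0.1  0.3]
shift [-0.1399 -0.5627  0.2197] turn [0.0012 0.0077 0.4923] dyaw -44.3
0.56 [320.7, 224.3] [ 0.5205 -0.0875  0.03  ]
0.87 [335.9, 393.0] [ 0.5715 -0.3328  0.02  ]
0.82 [245.9, 470.0] [ 0.376  -0.4668  0.02  ]
0.75 [399.4, 456.1] [ 0.6723 -0.4811  0.02  ]
0.56 [428.7, 357.2] [ 0.7864 -0.2766  0.02  ]
```

servo_tool([
  [[0.35, -0.14, -0.563, 0, 0, 0, 0.49], [0.35, -0.14, -0.563, 0, 0, 0, 0.49], [0.35, -0.14, -0.563, 0, 0, 0, 0.49], [0.35, -0.14, -0.563, 0, 0, 0, 0.49], [0.35, -0.14, -0.563, 0.22, 0, 0, 0.49], [0.35, -0.14, -0.563, 0.22, 0, 0, 0.49], [0.35, -0.14, -0.563, 0.22, 0, 0, 0.49], [0.35, -0.14, -0.563, 0.22, 0, 0, 0.49]],
])

```text
clock: 8.77
tcp_pos: [0.5529, -0.3177, 0.1041]
tcp_rot: [[-0.67, 0.742, -0.007], [0.742, 0.67, 0.004], [0.008, -0.002, -1.0]]
wrist_force: [-1.4, 0.6, -0.9]
gripper_width: 0.0617
grasp_force: 0.0
```

servo_tool([
  [[0.35, 0, 0, 0, 0, 0, 0], [0.35, 0, 0, 0, 0, 0, 0]],
])

```text
clock: 8.93
tcp_pos: [0.5552, -0.3157, 0.1103]
tcp_rot: [[-0.674, 0.739, -0.001], [0.739, 0.674, 0.001], [0.001, -0.0, -1.0]]
wrist_force: [0.6, 0.9, -0.2]
gripper_width: 0.0614
grasp_force: 0.0
```

```bash
python3 - <<'E'
from g import *
plan((.5596,-.3175,.018),132.1)
w=cam("wrist")
for q in r.trace("grip_clamp_mid","wrist"): print(q["p"],q["uv"],atz(w,q["uv"],.02,True).round(4),w["frame"][q["mask"]].mean(0).round())
E
```

```text
clock 8.9333 tcp [ 0.5552 -0.3157  0.1103] yaw 132.36 w 0.0614 F [ 0.6  0.9 -0.2]
shift [-0.0111  0.0051  0.2307] turn [-0.     -0.0007  0.0029] dyaw -0.3
0.64 [322.2, 261.5] [ 0.5633 -0.3211  0.02  ] [149. 145. 129.]
0.56 [45.4, 234.6] [ 0.3786 -0.4625  0.02  ] [133.  82.  90.]
```

servo_tool([
  [[0.35, -0.011, 0.005, 0.11, 0, 0, 0], [0.35, -0.011, 0.005, 0.23, 0, 0, 0], [0.35, -0.011, 0.005, 0.23, 0, 0, 0], [0.35, -0.011, 0.005, 0.23, 0, 0, 0], [-1, -0.011, 0.005, 0.23, 0, 0, 0], [-1, -0.011, 0.005, 0.23, 0, 0, 0], [-1, -0.011, 0.005, 0.23, 0, 0, 0], [-1, -0.011, 0.005, 0.23, 0, 0, 0]],
])

```text
clock: 9.7
tcp_pos: [0.5604, -0.3186, 0.0198]
tcp_rot: [[-0.673, 0.74, 0.002], [0.74, 0.673, -0.001], [-0.002, 0.0, -1.0]]
wrist_force: [0.3, -0.0, 0.0]
gripper_width: 0.0377
grasp_force: 0.0
```

servo_tool([
  [[-1, 0, 0, 0, 0, 0, 0], [-1, 0, 0, 0, 0, 0, 0], [-1, 0, 0, -0.2, 0, 0, 0], [-1, 0, 0, -0.38, 0, 0, -0.49], [-1, 0, 0, -0.38, 0, 0, -0.49], [-1, 0, 0, -0.38, 0, 0, -0.49], [-1, 0, 0, -0.38, 0, 0, -0.49], [-1, 0, 0, -0.38, 0, 0, -0.49]],
])

```text
clock: 10.37
tcp_pos: [0.5606, -0.3188, 0.1727]
tcp_rot: [[-0.98, 0.2, 0.003], [0.2, 0.98, -0.002], [-0.003, -0.001, -1.0]]
wrist_force: [-1.4, -0.3, -2.4]
gripper_width: 0.0238
grasp_force: 35.0
```

servo_tool([
  [[-1, 0, 0, 0, 0, 0, -0.11], [-1, 0, 0, 0, 0, 0, -0.11], [-1, 0, 0, 0, 0, 0, -0.11]],
])

```text
clock: 10.62
tcp_pos: [0.5596, -0.3182, 0.1703]
tcp_rot: [[-0.999, 0.032, -0.0], [0.032, 0.999, 0.0], [0.0, 0.0, -1.0]]
wrist_force: [-0.5, -0.3, -1.6]
gripper_width: 0.0235
grasp_force: 35.0
```

```bash
python3 - <<'E'
from g import *
plan((.5178,-.0055,.165),176.3)
E
```

```text
clock 10.6167 tcp [ 0.5596 -0.3182  0.1703] yaw 178.16 w 0.0235 F [-0.5 -0.3 -1.6]
shift [0.1296 0.7779 0.0135] turn [ 0.0001 -0.0002  0.0206] dyaw -1.9
```

servo_tool([
  [[-1, 0.13, 0.4, 0, 0, 0, 0.02], [-1, 0.13, 0.778, 0, 0, 0, 0.02], [-1, 0.13, 0.778, 0, 0, 0, 0.02], [-1, 0.13, 0.778, 0, 0, 0, 0.02], [-1, 0.13, 0.778, 0, 0, 0, 0.02], [-1, 0.13, 0.778, 0, 0, 0, 0.02], [-1, 0.13, 0.778, 0, 0, 0, 0.02], [-1, 0.13, 0.778, 0, 0, 0, 0.02]],
])

```text
clock: 11.28
tcp_pos: [0.5174, -0.002, 0.1704]
tcp_rot: [[-0.998, 0.068, -0.001], [0.068, 0.998, 0.001], [0.001, 0.001, -1.0]]
wrist_force: [0.0, -0.3, -1.4]
gripper_width: 0.0246
grasp_force: 3.4
```

servo_tool([
  [[-1, 0, 0.03, 0, 0, 0, 0], [-1, 0, 0.03, 0, 0, 0, 0]],
])

```text
clock: 11.45
tcp_pos: [0.5194, 0.0086, 0.1705]
tcp_rot: [[-0.998, 0.065, 0.0], [0.065, 0.998, 0.0], [-0.0, 0.0, -1.0]]
wrist_force: [0.1, -0.7, -1.6]
gripper_width: 0.0247
grasp_force: 3.5
```

```bash
python3 - <<'E'
from g import *
plan((.5178,-.0055,.037),176.3)
w=cam("wrist")
for q in r.recognise("drawer_front","wrist"): print(q["p"],q["uv"],atz(w,q["uv"],.075,True).round(4))
E
```

```text
clock 11.45 tcp [0.5194 0.0086 0.1705] yaw 176.25 w 0.0247 F [ 0.1 -0.7 -1.6]
shift [ 0.0017 -0.0355  0.3336] turn [ 0.0002  0.     -0.0005] dyaw 0.0
0.59 [313.3, 206.4] [0.4906 0.0071 0.075 ]
```

servo_tool([
  [[-1, 0, -0.033, 0, 0, 0, 0], [-1, 0, -0.033, 0, 0, 0, 0], [-1, 0, -0.033, 0, 0, 0, 0], [-1, 0, -0.033, 0, 0, 0, 0]],
], force=35)

```text
clock: 11.88
tcp_pos: [0.5188, -0.0075, 0.1703]
tcp_rot: [[-0.998, 0.068, 0.0], [0.068, 0.998, 0.0], [-0.0, 0.0, -1.0]]
wrist_force: [-0.5, -0.1, -1.8]
gripper_width: 0.0242
grasp_force: 37.5
```

```bash
python3 - <<'E'
from g import *
plan((.5178,-.0055,.037),176.3)
w=cam("wrist");save(w,"w3",(200,130,480,400),2)
E
```

```text
clock 11.8833 tcp [ 0.5188 -0.0075  0.1703] yaw 176.09 w 0.0242 F [-0.5 -0.1 -1.8]
shift [0.0027 0.0047 0.3332] turn [ 0.      0.     -0.0023] dyaw 0.2
```

View pics/w3.png

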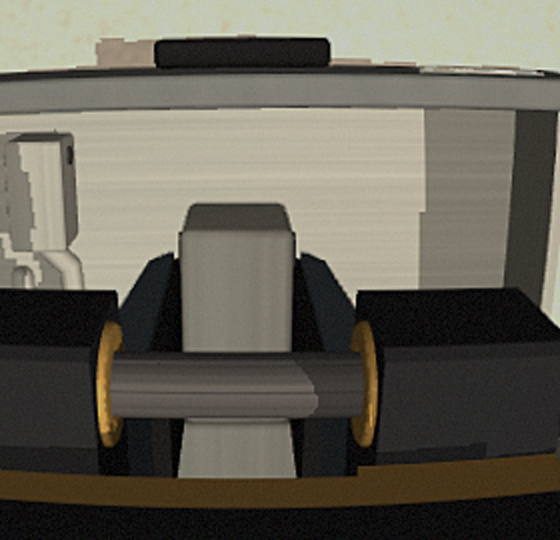

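The grip recovered to 37 N. The clamp shank still sits level between the pads at crop (238,300), and the hook lies in the drawer at left (40,200). Lowering now.

servo_tool([
  [[-1, 0, 0, 0.1, 0, 0, 0], [-1, 0, 0, 0.2, 0, 0, 0], [-1, 0, 0, 0.29, 0, 0, 0], [-1, 0, 0, 0.332, 0, 0, 0], [-1, 0, 0, 0.332, 0, 0, 0], [-1, 0, 0, 0.332, 0, 0, 0], [-0.2, 0, 0, 0.332, 0, 0, 0], [-0.2, 0, 0, 0.332, 0, 0, 0]],
])

```text
clock: 12.6
tcp_pos: [0.5193, -0.0067, 0.0385]
tcp_rot: [[-0.998, 0.066, 0.002], [0.066, 0.998, -0.0], [-0.002, -0.0, -1.0]]
wrist_force: [0.8, 0.7, 0.3]
gripper_width: 0.034
grasp_force: 0.0
```

servo_tool([
  [[-0.2, 0, 0, 0, 0, 0, 0], [-0.2, 0, 0, -0.1, 0, 0, 0], [-0.2, 0, 0, -0.2, 0, 0, 0], [-0.2, 0, 0, -0.3, 0, 0, 0], [-0.2, 0, 0, -0.45, 0, 0, 0], [-0.2, 0, 0, -0.45, 0, 0, 0], [-0.2, 0, 0, -0.45, 0, 0, 0]],
])

```text
clock: 13.18
tcp_pos: [0.5209, -0.0069, 0.223]
tcp_rot: [[-0.998, 0.066, 0.009], [0.066, 0.998, -0.001], [-0.009, -0.001, -1.0]]
wrist_force: [0.5, -0.3, 0.3]
gripper_width: 0.0362
grasp_force: 0.0
```

```bash
python3 - <<'E'
from g import *
plan((.555,.29,.22),176.3)
w=cam("wrist");save(w,"w4")
for t in("grip_clamp_mid","grip_hook_mid"):
  for q in r.recognise(t,"wrist"): print(q["p"],q["uv"],atz(w,q["uv"],.03,True).round(4))
E
```

```text
clock 13.1833 tcp [ 0.5209 -0.0069  0.223 ] yaw 176.22 w 0.0362 F [ 0.5 -0.3  0.3]
shift [-0.0361  0.7462  0.0074] turn [-0.0003  0.0057 -0.0009] dyaw 0.1
0.8 [235.6, 220.7] [ 0.5185 -0.0876  0.03  ]
```

servo_tool([
  [[0.35, -0.036, 0.746, 0, 0, 0, 0], [0.35, -0.036, 0.746, 0, 0, 0, 0], [0.35, -0.036, 0.746, 0, 0, 0, 0], [0.35, -0.036, 0.746, 0, 0, 0, 0], [0.35, -0.036, 0.746, 0, 0, 0, 0], [0.35, -0.036, 0.746, 0, 0, 0, 0], [0.35, -0.036, 0.746, 0, 0, 0, 0], [0.35, -0.036, 0.746, 0, 0, 0, 0]],
])

```text
clock: 14.0
tcp_pos: [0.5521, 0.2957, 0.2159]
tcp_rot: [[-0.998, 0.063, -0.001], [0.063, 0.998, 0.001], [0.001, 0.001, -1.0]]
wrist_force: [-1.5, 0.7, -0.9]
gripper_width: 0.0616
grasp_force: 0.0
```

servo_tool([
  [[0.35, 0, 0, 0, 0, 0, 0], [0.35, 0, 0, 0, 0, 0, 0]],
])

```text
clock: 14.17
tcp_pos: [0.552, 0.2899, 0.2161]
tcp_rot: [[-0.998, 0.065, -0.002], [0.065, 0.998, -0.001], [0.002, -0.001, -1.0]]
wrist_force: [0.1, -0.8, 0.2]
gripper_width: 0.0616
grasp_force: 0.0
```

```bash
python3 - <<'E'
from g import *
plan((.555,.288,.22),176.3)
w=cam("wrist");save(w,"w5")
f=cv2.resize(w["frame"][130:290,160:480][:,:,::-1],None,fx=2.5,fy=2.5,interpolation=3);cv2.imwrite("pics/w5c.png",f)
for t in("grip_clamp_mid","grip_drum_mid"):
  for q in r.recognise(t,"wrist"): print(t,q["p"],q["uv"],atz(w,q["uv"],.03,True).round(4))
E
```

```text
clock 14.1667 tcp [0.552  0.2899 0.2161] yaw 176.27 w 0.0616 F [ 0.1 -0.8  0.2]
shift [-0.0078 -0.0043 -0.0098] turn [-0.0008 -0.0013 -0.0003] dyaw 0.0
grip_clamp_mid 0.91 [54.8, 227.0] [ 0.5358 -0.0105  0.03  ]
grip_drum_mid 0.71 [322.5, 225.7] [0.5567 0.2934 0.03  ]
```

View pics/w5c.png

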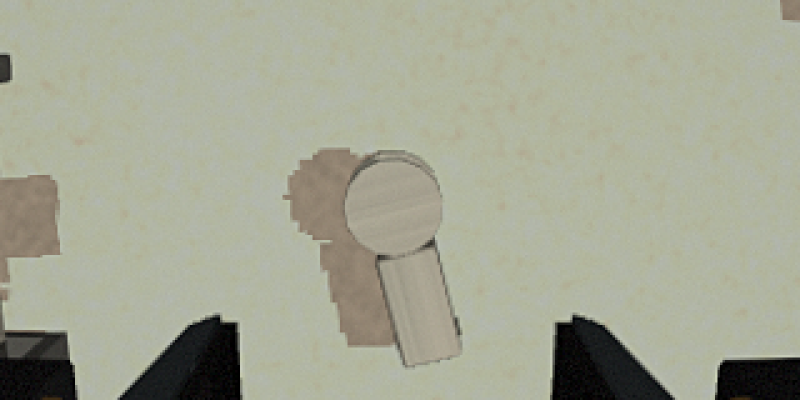

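The drum grip lies with its head at crop (393,205) and shank rear at (432,358). I'll grip the shank and place it head to the front.

```bash
python3 - <<'E'
from g import *
w=cam("wrist")
k=lambda L:[(160+x/2.5,130+y/2.5) for x,y in L]
shank(w,k([(460,350),(405,366),(378,258),(434,243)]))
h=atz(w,k([(393,205)])[0],.028,True);print("head",h.round(4))
a=atz(w,k([(432,358)])[0],.028,True);d=(h-a)[:2];L=np.linalg.norm(d);print(L,np.degrees(np.arctan2(d[1],d[0])),a[:2]+d/L*.027)
E
```

```text
corners [[0.6041, 0.3105], [0.6093, 0.2885], [0.5648, 0.281], [0.5603, 0.3027]] len 0.0448 w 0.0227 0.0222
point(27 from rear) [0.5801 0.2949] yaw -170.2
head [0.5446 0.2881 0.028 ]
0.06306545798705326 -169.7862970777162 [0.58011177 0.29453909]
```

servo_tool([
  [[0.35, -0.069, 0.016, 0.25, 0, 0, -0.155], [0.35, -0.069, 0.016, 0.25, 0, 0, -0.155], [0.35, -0.069, 0.016, 0.25, 0, 0, -0.155], [0.35, -0.069, 0.016, 0.25, 0, 0, -0.155], [0.35, -0.069, 0.016, 0.25, 0, 0, -0.155], [0.35, -0.069, 0.016, 0.25, 0, 0, -0.155]],
])

```text
clock: 14.87
tcp_pos: [0.5812, 0.2945, 0.1192]
tcp_rot: [[-0.985, -0.175, 0.002], [-0.175, 0.985, 0.001], [-0.002, 0.0, -1.0]]
wrist_force: [-0.3, 1.0, -0.1]
gripper_width: 0.0614
grasp_force: 0.0
```

```bash
python3 - <<'E'
from g import *
plan((.5801,.2947,.018),190)
E
```

```text
clock 14.8667 tcp [0.5812 0.2945 0.1192] yaw -169.93 w 0.0614 F [-0.3  1.  -0.1]
shift [0.003 0.001 0.253] turn [0.0002 0.001  0.0008] dyaw -0.1
```

servo_tool([
  [[0.35, 0.003, 0, 0.12, 0, 0, 0], [0.35, 0.003, 0, 0.252, 0, 0, 0], [0.35, 0.003, 0, 0.252, 0, 0, 0], [0.35, 0.003, 0, 0.252, 0, 0, 0], [-1, 0.003, 0, 0.252, 0, 0, 0], [-1, 0.003, 0, 0.252, 0, 0, 0], [-1, 0.003, 0, 0.252, 0, 0, 0], [-1, 0.003, 0, 0.252, 0, 0, 0]],
])

```text
clock: 15.53
tcp_pos: [0.58, 0.2947, 0.018]
tcp_rot: [[-0.984, -0.176, 0.002], [-0.176, 0.984, 0.001], [-0.002, 0.0, -1.0]]
wrist_force: [-0.3, 0.2, -0.8]
gripper_width: 0.0373
grasp_force: 0.0
```

servo_tool([
  [[-1, 0, 0, 0, 0, 0, 0], [-1, 0, 0, 0, 0, 0, 0], [-1, 0, 0, -0.2, 0, 0, 0], [-1, 0, 0, -0.37, 0, 0, 0.153], [-1, 0, 0, -0.37, 0, 0, 0.153], [-1, 0, 0, -0.37, 0, 0, 0.153], [-1, 0, 0, -0.37, 0, 0, 0.153], [-1, 0, 0, -0.37, 0, 0, 0.153]],
])

```text
clock: 16.2
tcp_pos: [0.58, 0.2947, 0.166]
tcp_rot: [[-0.998, 0.062, 0.002], [0.062, 0.998, 0.001], [-0.002, 0.001, -1.0]]
wrist_force: [0.2, -0.2, -2.2]
gripper_width: 0.0239
grasp_force: 35.0
```

```bash
python3 - <<'E'
from g import *
plan((.5465,.0756,.165),176.3)
E
```

```text
clock 16.2 tcp [0.58   0.2947 0.166 ] yaw 176.42 w 0.0239 F [ 0.2 -0.2 -2.2]
shift [ 0.0493 -0.552   0.0019] turn [0.0007 0.0015 0.0013] dyaw -0.1
```

servo_tool([
  [[-1, 0.049, -0.552, 0, 0, 0, 0], [-1, 0.049, -0.552, 0, 0, 0, 0], [-1, 0.049, -0.552, 0, 0, 0, 0], [-1, 0.049, -0.552, 0, 0, 0, 0], [-1, 0.049, -0.552, 0, 0, 0, 0], [-1, 0.049, -0.552, 0, 0, 0, 0], [-1, 0.049, -0.552, 0, 0, 0, 0], [-1, 0.049, -0.552, 0, 0, 0, 0]],
])

```text
clock: 16.87
tcp_pos: [0.5453, 0.0747, 0.1635]
tcp_rot: [[-0.998, 0.065, -0.002], [0.065, 0.998, 0.0], [0.002, -0.0, -1.0]]
wrist_force: [-0.1, 0.2, -1.9]
gripper_width: 0.0238
grasp_force: 35.0
```

```bash
python3 - <<'E'
from g import *
print(r.observe()["grasp_force"])
plan((.5465,.0756,.037),176.3)
w=cam("wrist");save(w,"w6")
E
```

```text
34.998661279678345
clock 16.8667 tcp [0.5453 0.0747 0.1635] yaw 176.3 w 0.0238 F [-0.1  0.2 -1.9]
shift [-0.0036  0.0025  0.3163] turn [-0.     -0.0014  0.    ] dyaw -0.0
```

View pics/w6.png

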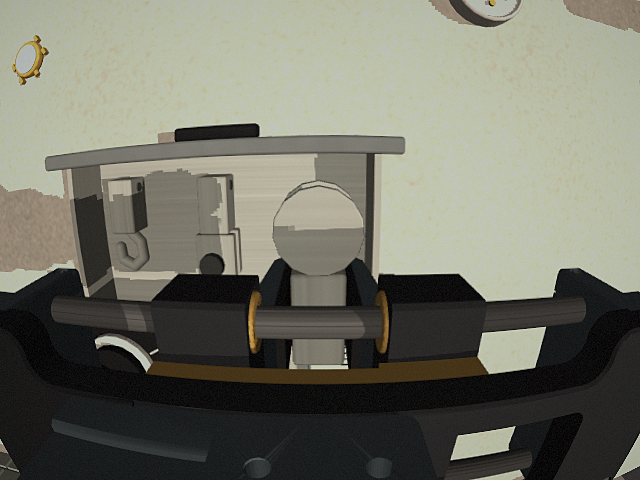

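The hook (125,220) and clamp (217,225) lie straight in the drawer and the held drum is over its left part. Lowering it.

servo_tool([
  [[-1, 0, 0, 0.1, 0, 0, 0], [-1, 0, 0, 0.2, 0, 0, 0], [-1, 0, 0, 0.29, 0, 0, 0], [-1, 0, 0, 0.316, 0, 0, 0], [-1, 0, 0, 0.316, 0, 0, 0], [-1, 0, 0, 0.316, 0, 0, 0], [-0.2, 0, 0, 0.316, 0, 0, 0], [-0.2, 0, 0, 0.316, 0, 0, 0]],
])

```text
clock: 17.58
tcp_pos: [0.5473, 0.0756, 0.0402]
tcp_rot: [[-0.998, 0.063, 0.003], [0.063, 0.998, 0.0], [-0.003, 0.0, -1.0]]
wrist_force: [0.4, -0.0, 0.5]
gripper_width: 0.0341
grasp_force: 0.0
```

servo_tool([
  [[-0.2, 0, 0, 0, 0, 0, 0], [-0.2, 0, 0, -0.1, 0, 0, 0], [-0.2, 0, 0, -0.2, 0, 0, 0], [-0.2, 0, 0, -0.3, 0, 0, 0], [-0.2, 0, 0, -0.4, 0, 0, 0], [-0.2, 0, 0, -0.4, 0, 0, 0], [-0.2, 0, 0, -0.4, 0, 0, 0]],
])

```text
clock: 18.17
tcp_pos: [0.5474, 0.0754, 0.2017]
tcp_rot: [[-0.998, 0.063, 0.006], [0.063, 0.998, 0.0], [-0.006, 0.001, -1.0]]
wrist_force: [-0.3, -0.8, -1.0]
gripper_width: 0.0368
grasp_force: 0.0
```

```bash
python3 - <<'E'
from g import *
plan((.425,0.0,.20),86.3)
s=cam("side");c=cam("scene");w=cam("wrist");save(w,"w7")
for nm,d in(("scene",c),("side",s),("wrist",w)):
  for t in("grip_clamp_mid","grip_drum_mid","grip_hook_mid","grip_fork_mid"):
    for q in r.trace(t,nm):
      print(nm,t,round(q["p"],2),np.round(q["uv"]),atz(d,q["uv"],.03,nm=="wrist").round(3),d["frame"][q["mask"]].mean(0).round())
E
```

```text
clock 18.1667 tcp [0.5474 0.0754 0.2017] yaw 176.39 w 0.0368 F [-0.3 -0.8 -1. ]
shift [ 0.2936 -0.2074  0.0022] turn [0.0034 0.0028 1.001 ] dyaw -90.1
scene grip_clamp_mid 0.95 [231. 134.] [ 0.398 -0.452  0.03 ] [121.  76.  82.]
scene grip_clamp_mid 0.9 [173. 252.] [ 0.796 -0.27   0.03 ] [137. 131.  52.]
scene grip_clamp_mid 0.75 [325. 236.] [ 0.525 -0.007  0.03 ] [125. 122. 113.]
scene grip_clamp_mid 0.65 [152. 193.] [ 0.695 -0.459  0.03 ] [142.  93. 103.]
scene grip_drum_mid 0.71 [350. 250.] [0.522 0.069 0.03 ] [132. 129. 119.]
scene grip_drum_mid 0.64 [181. 215.] [ 0.7   -0.341  0.03 ] [38. 38. 36.]
scene grip_drum_mid 0.23 [304. 216.] [ 0.508 -0.091  0.03 ] [97. 94. 88.]
scene grip_hook_mid 0.72 [305. 215.] [ 0.503 -0.09   0.03 ] [96. 94. 87.]
side grip_clamp_mid 0.79 [398. 455.] [ 0.668 -0.482  0.03 ] [146.  99. 105.]
side grip_clamp_mid 0.79 [430. 358.] [ 0.787 -0.284  0.03 ] [144. 134.  26.]
side grip_clamp_mid 0.78 [301. 270.] [ 0.539 -0.005  0.03 ] [127. 123. 111.]
side grip_clamp_mid 0.71 [292. 281.] [ 0.512 -0.036  0.03 ] [118. 115. 104.]
side grip_clamp_mid 0.67 [244. 470
[... 161 characters left out ...]
.068 0.03 ] [134. 130. 117.]
side grip_drum_mid 0.26 [245. 150.] [0.429 0.467 0.03 ] [126.  99.  69.]
side grip_hook_mid 0.76 [294. 296.] [ 0.512 -0.08   0.03 ] [118. 115. 103.]
side grip_fork_mid 0.21 [352. 276.] [ 0.658 -0.04   0.03 ] [40. 40. 37.]
wrist grip_clamp_mid 0.88 [226. 221.] [ 0.536 -0.008  0.03 ] [150. 145. 130.]
wrist grip_drum_mid 0.94 [316. 206.] [0.528 0.075 0.03 ] [178. 172. 154.]
wrist grip_hook_mid 0.71 [148. 206.] [ 0.516 -0.085  0.03 ] [110. 106.  94.]
wrist grip_hook_mid 0.71 [249. 200.] [0.519 0.015 0.03 ] [132. 128. 115.]
wrist grip_hook_mid 0.5 [119. 351.] [ 0.676 -0.16   0.03 ] [16. 15. 15.]
wrist grip_fork_mid 0.51 [117. 354.] [ 0.68  -0.165  0.03 ] [15. 14. 14.]
```

All three grips are in the drawer and no fork is present. Next is closing the drawer with shut fingers, above the pull.

servo_tool([
  [[-1, 0.33, -0.207, 0, 0, 0, 0], [-1, 0.33, -0.207, 0, 0, 0, 0], [-1, 0.33, -0.207, 0, 0, 0, 0], [-1, 0.33, -0.207, 0, 0, 0, 0], [-1, 0.33, -0.207, 0.335, 0, 0, 0], [-1, 0.33, -0.207, 0.335, 0, 0, 0], [-1, 0.33, -0.207, 0.335, 0, 0, 0], [-1, 0.33, -0.207, 0.335, 0, 0, 0]],
])

```text
clock: 19.58
tcp_pos: [0.407, 0.0011, 0.0603]
tcp_rot: [[-0.998, 0.064, -0.005], [0.064, 0.998, 0.001], [0.005, 0.0, -1.0]]
wrist_force: [-1.7, -0.6, 1.4]
gripper_width: 0.0003
grasp_force: 0.0
```

servo_tool([
  [[-1, 0, 0, 0, 0, 0, 0], [-1, 0, 0, 0, 0, 0, 0]],
])

```text
clock: 19.75
tcp_pos: [0.409, 0.0011, 0.0643]
tcp_rot: [[-0.998, 0.063, -0.001], [0.063, 0.998, 0.0], [0.001, 0.0, -1.0]]
wrist_force: [-0.1, 0.7, 0.8]
gripper_width: 0.0004
grasp_force: 0.0
```

```bash
python3 - <<'E'
from g import *
X=np.array([.9979,-.0645])
plan((*(np.array([.585,-.01])+X*-.03),.068),176.3)
E
```

```text
clock 19.75 tcp [0.409  0.0011 0.0643] yaw 176.39 w 0.0004 F [-0.1  0.7  0.8]
shift [-3.659e-01  2.000e-04 -9.700e-03] turn [ 0.0001 -0.0008  0.001 ] dyaw -0.1
```

servo_tool([
  [[-1, -0.03, 0, -0.01, 0, 0, 0], [-1, -0.06, 0, -0.01, 0, 0, 0], [-1, -0.09, 0, -0.01, 0, 0, 0], [-1, -0.11, 0, -0.01, 0, 0, 0], [-1, -0.13, 0, -0.01, 0, 0, 0], [-1, -0.15, 0, -0.01, 0, 0, 0], [-1, -0.17, 0, -0.01, 0, 0, 0], [-1, -0.19, 0, -0.01, 0, 0, 0]],
])

```text
clock: 20.42
tcp_pos: [0.4855, -0.0038, 0.0686]
tcp_rot: [[-0.998, 0.063, 0.0], [0.063, 0.998, 0.0], [-0.0, 0.0, -1.0]]
wrist_force: [-1.9, 0.7, 1.5]
gripper_width: 0.0002
grasp_force: 0.9
```

servo_tool([
  [[-1, -0.02, 0, 0, 0, 0, 0], [-1, -0.04, 0, 0, 0, 0, 0], [-1, -0.06, 0, 0, 0, 0, 0], [-1, -0.08, 0, 0, 0, 0, 0], [-1, -0.1, 0, 0, 0, 0, 0], [-1, -0.12, 0, 0, 0, 0, 0], [-1, -0.14, 0, 0, 0, 0, 0], [-1, -0.16, 0, 0, 0, 0, 0]],
])

```text
clock: 21.08
tcp_pos: [0.5495, -0.0078, 0.0682]
tcp_rot: [[-0.998, 0.063, -0.0], [0.063, 0.998, 0.0], [0.0, 0.0, -1.0]]
wrist_force: [-1.3, 1.0, -0.2]
gripper_width: 0.0005
grasp_force: 0.9
```

```bash
python3 - <<'E'
from g import *
X=np.array([.9979,-.0645]);o=r.observe()
print("tx",X@(np.array(o["tcp_pos"])[:2]-[.585,-.01]))
plan((*(np.array([.585,-.01])+X*-.016),.068),176.3)
E
```

```text
tx -0.03558012157809006
clock 21.0833 tcp [ 0.5495 -0.0078  0.0682] yaw 176.39 w 0.0005 F [-1.3  1.  -0.2]
shift [-0.049   0.0002  0.0006] turn [ 0.     -0.0001  0.001 ] dyaw -0.1
```

servo_tool([
  [[-1, -0.01, 0, 0, 0, 0, 0], [-1, -0.02, 0, 0, 0, 0, 0], [-1, -0.03, 0, 0, 0, 0, 0], [-1, -0.04, 0, 0, 0, 0, 0]],
])

```text
clock: 21.42
tcp_pos: [0.5633, -0.0087, 0.0681]
tcp_rot: [[-0.998, 0.063, -0.003], [0.063, 0.998, 0.0], [0.003, 0.0, -1.0]]
wrist_force: [-5.8, -0.1, 2.8]
gripper_width: 0.0004
grasp_force: 3.0
```

servo_tool([
  [[-1, -0.005, 0, 0, 0, 0, 0], [-1, -0.01, 0, 0, 0, 0, 0]],
])

```text
clock: 21.58
tcp_pos: [0.5687, -0.009, 0.0682]
tcp_rot: [[-0.998, 0.063, -0.0], [0.063, 0.998, 0.0], [0.0, 0.0, -1.0]]
wrist_force: [-1.1, 0.9, -1.6]
gripper_width: 0.0
grasp_force: 0.6
```

servo_tool([
  [[-1, -0.006, 0, 0, 0, 0, 0], [-1, -0.01, 0, 0, 0, 0, 0], [-1, -0.01, 0, 0, 0, 0, 0]],
])

```text
clock: 21.83
tcp_pos: [0.5688, -0.009, 0.0679]
tcp_rot: [[-0.998, 0.063, -0.008], [0.063, 0.998, 0.001], [0.008, 0.0, -1.0]]
wrist_force: [-22.2, -1.0, 14.3]
gripper_width: 0.0007
grasp_force: 11.4
```

servo_tool([
  [[-1, 0.1, 0, 0, 0, 0, 0], [-1, 0.2, 0, 0, 0, 0, 0], [-1, 0.2, 0, -0.4, 0, 0, 0], [-1, 0.2, 0, -0.4, 0, 0, 0], [-1, 0.2, 0, -0.4, 0, 0, 0], [-1, 0.2, 0, -0.4, 0, 0, 0]],
])

```text
clock: 22.33
tcp_pos: [0.4932, -0.0043, 0.2314]
tcp_rot: [[-0.998, 0.063, 0.003], [0.063, 0.998, -0.0], [-0.003, -0.0, -1.0]]
wrist_force: [1.0, 0.4, 0.2]
gripper_width: 0.0006
grasp_force: 0.0
```

```bash
python3 - <<'E'
from g import *
plan((.62,-.19,.26),86.3)
w=cam("wrist")
for uv in(): pass
s=cam("side")
for q in r.trace("drawer_front","side"): 
    ys,xs=np.nonzero(q["mask"]);print(q["p"],q["uv"],xs.min(),xs.max(),ys.min(),ys.max())
for t in("dial_grip","handle","pointer_edge","drag_edge","index_line"):
  for n,d in(("side",s),("wrist",w)):
    print(t,n,[(np.round(q["uv"]),round(q["p"],2)) for q in r.recognise(t,n)])
save(s,"s8",(220,180,500,330),2.8)
E
```

```text
clock 22.3333 tcp [ 0.4932 -0.0043  0.2314] yaw 176.39 w 0.0006 F [1.  0.4 0.2]
shift [-0.3458 -0.4433 -0.0705] turn [0.0012 0.0014 1.0009] dyaw -90.1
0.52 [320.2, 267.9] 316 322 240 281
dial_grip side [(array([351., 274.]), 0.77)]
dial_grip wrist []
handle side [(array([367., 229.]), 0.84)]
handle wrist []
pointer_edge side [(array([366., 233.]), 0.89), (array([351., 278.]), 0.56)]
pointer_edge wrist []
drag_edge side [(array([342., 220.]), 0.42)]
drag_edge wrist []
index_line side [(array([321., 213.]), 0.64)]
index_line wrist [(array([449., 344.]), 0.62)]
```

View pics/s8.png

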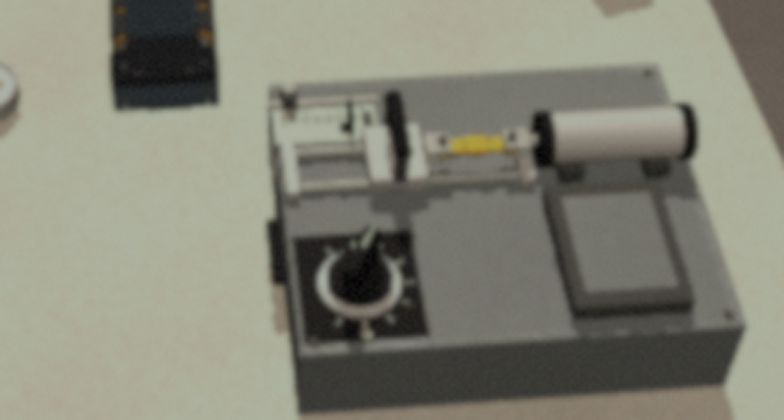

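The side view shows the drawer flush. The dial pointer is up at crop (370,237) and the dotted tick at (365,330). Moving over the dial to measure.

servo_tool([
  [[0, -0.35, -0.25, -0.07, 0, 0, 0], [0, -0.35, -0.25, -0.07, 0, 0, 0], [0, -0.35, -0.25, -0.07, 0, 0, 0], [0, -0.35, -0.25, -0.07, 0, 0, 0], [0, -0.35, -0.25, -0.07, 0, 0, 0], [0, -0.35, -0.25, -0.07, 0, 0, 0], [0, -0.35, -0.25, -0.07, 0, 0, 0], [0, -0.35, -0.25, -0.07, 0, 0, 0]],
])

```text
clock: 23.65
tcp_pos: [0.6254, -0.1121, 0.2558]
tcp_rot: [[-0.998, 0.063, -0.001], [0.063, 0.998, 0.001], [0.001, 0.0, -1.0]]
wrist_force: [-0.7, -1.1, -0.0]
gripper_width: 0.0454
grasp_force: 0.0
```

```bash
python3 - <<'E'
from g import *
plan((.63,-.11,.26),176.4)
o=r.observe();print(np.round(o["qpos"],1))
w=cam("wrist");
f=cv2.resize(w["frame"][110:310,170:470][:,:,::-1],None,fx=2.66,fy=2.66,interpolation=3);cv2.imwrite("pics/w9.png",f)
for q in r.trace("dial_grip","wrist"):
    print(q["p"],q["uv"],atz(w,q["uv"],.12,True).round(4))
E
```

```text
clock 23.65 tcp [ 0.6254 -0.1121  0.2558] yaw 176.41 w 0.0454 F [-0.7 -1.1 -0. ]
shift [-0.0112  0.006  -0.0104] turn [ 0.0003 -0.0009  0.0001] dyaw -0.0
[ -15.6   27.8   73.3    0.    79.  -102. ]
0.61 [334.6, 239.2] [ 0.6311 -0.0991  0.12  ]
```

View pics/w9.png

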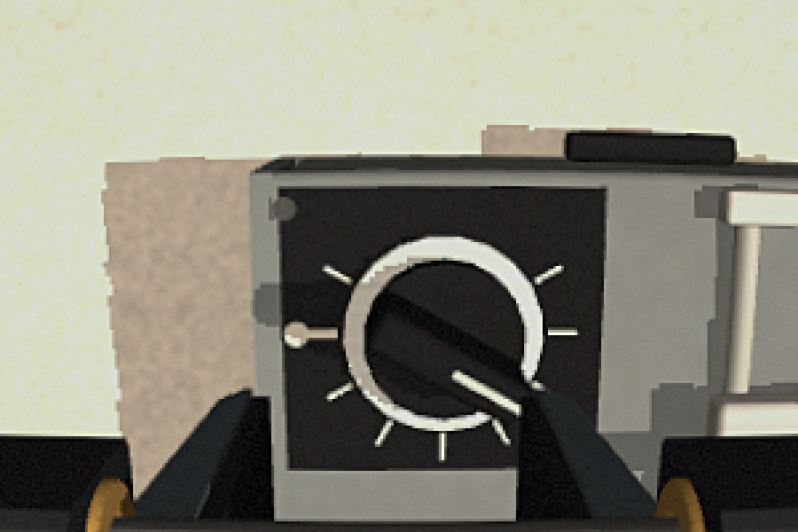

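The crop shows the dotted stop-7 tick at left (310,335), stop 0 at upper right (548,272), and the white pointer line towards lower right (455,375)–(520,410). That is stop 2, so the dial needs five clicks (150°) clockwise.

```bash
python3 - <<'E'
from g import *
w=cam("wrist")
k=lambda x,y:(170+x/2.66,110+y/2.66)
for a,b in(((337,334),(550,332)),((350,283),(536,384))):
    A,B=[atz(w,k(*u),.086,True) for u in(a,b)];print(((A+B)/2).round(4),np.linalg.norm(A-B))
print(atz(w,k(443,434),.086,True).round(4))
A,B=atz(w,k(455,375),.139,True),atz(w,k(520,411),.139,True);print(A.round(4),B.round(4),np.degrees(np.arctan2(*(B-A)[[1,0]])))
print(np.mean([B[:2]-.026*np.array([np.cos(np.radians(56.3)),np.sin(np.radians(56.3))])],0))
P=np.array([.6298,-.098])
plan((*P,.26),236.3)
E
```

```text
[ 0.6366 -0.0957  0.086 ] 0.07297427155764459
[ 0.6371 -0.0955  0.086 ] 0.073380249500631
[ 0.673  -0.0978  0.086 ]
[ 0.6361 -0.0951  0.139 ] [ 0.6483 -0.0765  0.139 ] 56.66697929427476
[ 0.63389278 -0.09813002]
clock 23.8 tcp [ 0.6256 -0.112   0.2564] yaw 176.43 w 0.0456 F [-0.4 -0.4 -0.3]
shift [-0.0083  0.0357 -0.009 ] turn [ 2.000e-04 -2.000e-04 -6.652e-01] dyaw 59.9
```

servo_tool([
  [[0, -0.0235, 0.04, 0, 0, 0, -0.4], [0, -0.0235, 0.04, 0, 0, 0, -0.4], [0, -0.0235, 0.04, 0, 0, 0, -0.4], [0, -0.0235, 0.04, 0, 0, 0, -0.4], [0, -0.0235, 0.04, 0, 0, 0, -0.4], [0, -0.0235, 0.04, 0, 0, 0, -0.4]],
])

```text
clock: 24.3
tcp_pos: [0.6363, -0.0969, 0.2565]
tcp_rot: [[-0.84, -0.542, -0.0], [-0.542, 0.84, 0.0], [0.0, 0.0, -1.0]]
wrist_force: [-0.2, -0.4, -0.1]
gripper_width: 0.0459
grasp_force: 0.0
```

servo_tool([
  [[0, 0, 0, 0, 0, 0, -0.266], [0, 0, 0, 0, 0, 0, -0.266], [0, 0, 0, 0, 0, 0, -0.266], [0, 0, 0, 0, 0, 0, -0.266], [0, 0, 0, 0, 0, 0, -0.266], [0, 0, 0, 0, 0, 0, -0.266]],
])

```text
clock: 24.8
tcp_pos: [0.6365, -0.0972, 0.2564]
tcp_rot: [[-0.558, -0.83, 0.0], [-0.83, 0.558, -0.0], [-0.0, -0.0, -1.0]]
wrist_force: [0.1, 0.5, -0.8]
gripper_width: 0.046
grasp_force: 0.0
```

```bash
python3 - <<'E'
from g import *
plan((.636,-.0965,.124),236.3)
print(np.round(r.observe()["qpos"],1))
E
```

```text
clock 24.8 tcp [ 0.6365 -0.0972  0.2564] yaw -123.94 w 0.046 F [ 0.1  0.5 -0.8]
shift [-0.0008  0.0021  0.3311] turn [-0.      0.     -0.0027] dyaw 0.2
[ -14.    28.5   72.    -0.    79.5 -160.1]
```

Descend slowly and grip the bar.

servo_tool([
  [[0, 0, 0.002, 0.1, 0, 0, 0], [0, 0, 0.002, 0.2, 0, 0, 0], [0, 0, 0.002, 0.28, 0, 0, 0], [0, 0, 0.002, 0.33, 0, 0, 0], [0, 0, 0.002, 0.33, 0, 0, 0], [0, 0, 0.002, 0.33, 0, 0, 0]],
], force=15)

```text
clock: 25.3
tcp_pos: [0.6357, -0.0969, 0.1241]
tcp_rot: [[-0.557, -0.831, -0.001], [-0.831, 0.557, 0.0], [0.001, 0.001, -1.0]]
wrist_force: [0.3, 0.1, 1.0]
gripper_width: 0.0456
grasp_force: 0.0
```

servo_tool([
  [[-1, 0, 0, 0, 0, 0, 0], [-1, 0, 0, 0, 0, 0, 0], [-1, 0, 0, 0, 0, 0, 0], [-1, 0, 0, 0, 0, 0, 0], [-1, 0, 0, 0, 0, 0, 0], [-1, 0, 0, 0, 0, 0, 0], [-1, 0, 0, 0, 0, 0, 0], [-1, 0, 0, 0, 0, 0, 0]],
])

```text
clock: 25.97
tcp_pos: [0.6362, -0.097, 0.125]
tcp_rot: [[-0.554, -0.832, 0.001], [-0.832, 0.554, -0.0], [-0.0, -0.001, -1.0]]
wrist_force: [-1.6, 1.4, 6.7]
gripper_width: 0.014
grasp_force: 15.0
```

servo_tool([
  [[-1, 0, 0, 0, 0, 0, 0.075], [-1, 0, 0, 0, 0, 0, 0.15], [-1, 0, 0, 0, 0, 0, 0.225], [-1, 0, 0, 0, 0, 0, 0.3], [-1, 0, 0, 0, 0, 0, 0.375], [-1, 0, 0, 0, 0, 0, 0.45], [-1, 0, 0, 0, 0, 0, 0.525], [-1, 0, 0, 0, 0, 0, 0.6]],
], force=25)

```text
clock: 26.63
tcp_pos: [0.6359, -0.0965, 0.125]
tcp_rot: [[-0.999, -0.035, -0.0], [-0.035, 0.999, 0.001], [-0.0, 0.001, -1.0]]
wrist_force: [-4.8, 4.6, 9.4]
gripper_width: 0.0139
grasp_force: 25.0
```

servo_tool([
  [[-1, 0, 0, 0, 0, 0, 0.075], [-1, 0, 0, 0, 0, 0, 0.15], [-1, 0, 0, 0, 0, 0, 0.225], [-1, 0, 0, 0, 0, 0, 0.3], [-1, 0, 0, 0, 0, 0, 0.375], [-1, 0, 0, 0, 0, 0, 0.45], [-1, 0, 0, 0, 0, 0, 0.525], [-1, 0, 0, 0, 0, 0, 0.6]],
])

```text
clock: 27.3
tcp_pos: [0.6361, -0.096, 0.125]
tcp_rot: [[-0.616, 0.788, 0.0], [0.788, 0.616, 0.001], [0.001, 0.001, -1.0]]
wrist_force: [-1.6, 9.0, 8.2]
gripper_width: 0.0142
grasp_force: 25.0
```

servo_tool([
  [[-1, 0, 0, 0, 0, 0, 0.075], [-1, 0, 0, 0, 0, 0, 0.15], [-1, 0, 0, 0, 0, 0, 0.225], [-1, 0, 0, 0, 0, 0, 0.3], [-1, 0, 0, 0, 0, 0, 0.375], [-1, 0, 0, 0, 0, 0, 0.45], [-1, 0, 0, 0, 0, 0, 0.467], [-1, 0, 0, 0, 0, 0, 0.467]],
])

```text
clock: 27.97
tcp_pos: [0.6365, -0.0959, 0.125]
tcp_rot: [[0.067, 0.998, 0.001], [0.998, -0.067, 0.002], [0.002, 0.001, -1.0]]
wrist_force: [1.8, 10.0, 6.1]
gripper_width: 0.0139
grasp_force: 25.0
```

```bash
python3 - <<'E'
from g import *
plan((.636,-.0965,.124),86.3)
o=r.observe();print(o["wrist_torque"],o["grasp_force"])
E
```

```text
clock 27.9667 tcp [ 0.6365 -0.0959  0.125 ] yaw 86.15 w 0.0139 F [ 1.8 10.   6.1]
shift [-0.0016 -0.0012  0.0025] turn [ 0.0007 -0.001  -0.0017] dyaw 0.2
[ 1.94038397 -0.08246958  0.03188689] 24.998719096183777
```

servo_tool([
  [[-0.2, 0, 0, 0, 0, 0, 0], [-0.2, 0, 0, 0, 0, 0, 0], [-0.2, 0, 0, 0, 0, 0, 0], [-0.2, 0, 0, -0.1, 0, 0, 0], [-0.2, 0, 0, -0.2, 0, 0, 0], [-0.2, 0, 0, -0.36, 0, 0, 0], [-0.2, 0, 0, -0.36, 0, 0, 0], [-0.2, 0, 0, -0.36, 0, 0, 0]],
])

```text
clock: 28.63
tcp_pos: [0.6382, -0.0977, 0.2744]
tcp_rot: [[0.065, 0.998, 0.009], [0.998, -0.065, -0.002], [-0.002, 0.009, -1.0]]
wrist_force: [0.3, -0.2, 0.2]
gripper_width: 0.0367
grasp_force: 0.0
```

servo_tool([
  [[-0.2, 0.1, 0, 0, 0, 0, 0], [-0.2, 0.1, 0, 0, 0, 0, 0], [-0.2, 0.1, 0, 0, 0, 0, 0], [-0.2, 0.1, 0, 0, 0, 0, 0]],
])

```text
clock: 28.97
tcp_pos: [0.6384, -0.0572, 0.2679]
tcp_rot: [[0.064, 0.998, -0.001], [0.998, -0.064, -0.0], [-0.0, -0.001, -1.0]]
wrist_force: [0.3, -0.0, -0.4]
gripper_width: 0.0365
grasp_force: 0.0
```

```bash
python3 - <<'E'
from g import *
plan((.684,.025,.145),86.3)
w=cam("wrist");cv2.imwrite("pics/w10.png",cv2.resize(w["frame"][20:320,200:520][:,:,::-1],None,fx=1.95,fy=1.95,interpolation=3))
for t in("dial_grip","handle","pointer_edge","drag_edge","index_line"):
    print(t,[(np.round(q["uv"],1),round(q["p"],2)) for q in r.recognise(t,"wrist")])
E
```

```text
clock 28.9667 tcp [ 0.6384 -0.0572  0.2679] yaw 86.33 w 0.0365 F [ 0.3 -0.  -0.4]
shift [0.2125 0.1007 0.3072] turn [-0.0004  0.0002  0.0003] dyaw -0.0
dial_grip [(array([318.9, 270.7]), 0.65)]
handle [(array([381.4, 128.5]), 0.56)]
pointer_edge []
drag_edge [(array([329.5,  75.8]), 0.52)]
index_line [(array([272.8,  39.1]), 0.67)]
```

View pics/w10.png

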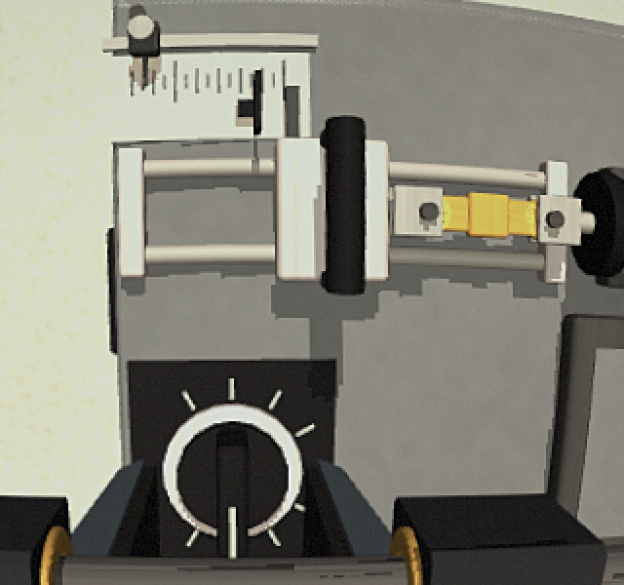

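The dial's pointer line at crop (232,530) points straight at stop 7, with the stop-8 and stop-6 ticks either side at (190,537) and (300,508). The pointer arm's front edge is near (287,110), the drag fin near (257,100) and the index near (145,65).

```bash
python3 - <<'E'
from g import *
w=cam("wrist")
k=lambda x,y:(200+x/1.95,20+y/1.95)
X=np.array([.9979,-.0645]);Y=np.array([.0645,.9979])
T=lambda p:(np.array([X@(p[:2]-[.585,-.01]),Y@(p[:2]-[.585,-.01])])).round(4)
for n,u,z in(("handle L",(345,117),.14),("handle R",(345,293),.14),("handle front/back",(325,205),.142),("b",(364,205),.142),("ptr",(286,110),.1),("drag rear",(262,100),.1),("index",(145,75),.1)):
    p=atz(w,k(*u),z,True);print(n,p.round(4),T(p))
plan((.684,.025,.135),86.3)
# enlarged numeric: gray rows near scale for index line
g=cv2.cvtColor(w["frame"],cv2.COLOR_RGB2GRAY)
for v in range(40,84,4): print(v,g[v,264:284],"|",g[v,322:356])
E
```

```text
handle L [0.6906 0.0604 0.14  ] [0.1008 0.0771]
handle R [ 0.6865 -0.0097  0.14  ] [0.1013 0.0068]
handle front/back [0.6801 0.0253 0.142 ] [0.0927 0.0414]
b [0.6955 0.0248 0.142 ] [0.108  0.0419]
ptr [0.6711 0.0713 0.1   ] [0.0807 0.0867]
drag rear [0.6608 0.0765 0.1   ] [0.0701 0.0912]
index [0.6098 0.0922 0.1   ] [0.0182 0.1036]
clock 29.3167 tcp [ 0.6386 -0.0576  0.2682] yaw 86.27 w 0.0365 F [-0.2 -0.5 -0.2]
shift [0.2134 0.0998 0.3331] turn [-0.0001  0.     -0.0003] dyaw 0.0
40 [197 104  35  56  48  46  44  41  45  48  45  46  55  57  53  70  34  54
 195 204] | [208 205 206 206 206 207 203 205 204 205 205 204 203 204 203 203 202 205
 204 201 203 202 200 201 200 202 201 201 202 201 198 203 202 199]
44 [160  69  46  57  59  57  58  55  56  56  59  53  55  53  56  70  35  21
  48  47] | [83 82 82 82 84 80 83 82 81 81 80 81 80 79 79 79 78 78 79 79 76 78 79 77
 75 74 75 76 76 78 72 73 74 70]
48 [170 182 164  75   0   5   4   4  12  16  31  10   0   0   0   0  90 132
 237 224] | [215 213 212 213 214 213 215 212 215 213 214 213 215 216 214 215 214 216
 216 214 214 214 217 216 214 214 2
[... 1147 characters left out ...]
74  67 238 218 212]
72 [214 212 210 214 214 214 214 214 214 213 214 215 212 214 213 213 213 214
 213 213] | [ 15  29  33  33  32  32  30   7  32  36  21  86 237 219 213 214 214 212
 211 213 213 222 206 166  57  77  82  84  84  78  58 226 221 215]
76 [213 212 214 213 212 214 213 213 213 212 213 215 215 215 216 214 213 214
 214 212] | [ 20  37  36  37  38  37  34  22  33  32  26  67 240 219 214 212 212 214
 213 213 214 222 173 133  61  77  84  82  84  80  61 213 219 217]
80 [211 215 211 212 214 214 213 213 214 212 213 215 213 213 213 215 214 214
 214 214] | [147 151 153 153 153 156 152  70  21  34  24  43 243 219 214 215 213 214
 213 216 216 224 175 137  85  73  81  85  86  79  69 194 221 216]
```

servo_tool([
  [[-0.34, 0.215, 0.11, 0, 0, 0, 0], [-0.34, 0.215, 0.11, 0, 0, 0, 0], [-0.34, 0.215, 0.11, 0.1, 0, 0, 0], [-0.34, 0.215, 0.11, 0.1, 0, 0, 0], [-0.34, 0.215, 0.11, 0.15, 0, 0, 0], [-0.34, 0.215, 0.11, 0.15, 0, 0, 0]],
])

```text
clock: 29.82
tcp_pos: [0.6867, 0.0258, 0.2055]
tcp_rot: [[0.064, 0.998, -0.004], [0.998, -0.064, 0.0], [-0.0, -0.004, -1.0]]
wrist_force: [-0.4, 0.2, -1.0]
gripper_width: 0.0299
grasp_force: 0.0
```

```bash
python3 - <<'E'
from g import *
plan((.688,.0254,.135),86.3)
w=cam("wrist");X=np.array([.9979,-.0645]);Y=np.array([.0645,.9979])
T=lambda p:(np.array([X@(p[:2]-[.585,-.01]),Y@(p[:2]-[.585,-.01])])).round(4)
for t in("handle","pointer_edge","drag_edge","index_line"):
    for q in r.trace(t,"wrist"):
        ys,xs=np.nonzero(q["mask"]);print(t,round(q["p"],2),np.round(q["uv"],1),xs.min(),xs.max(),ys.min(),ys.max(),T(atz(w,q["uv"],.14 if t=="handle" else .1,True)))
np.save("w11.npy",w["frame"])
E
```

```text
clock 29.8167 tcp [0.6867 0.0258 0.2055] yaw 86.31 w 0.0299 F [-0.4  0.2 -1. ]
shift [-0.0007  0.0041  0.1761] turn [-0.0028  0.0001  0.0002] dyaw -0.0
handle 0.89 [335.1 241.8] 286 486 164 305 [0.1088 0.053 ]
pointer_edge 0.96 [338.3 242.6] 285 486 164 305 [0.1129 0.0417]
drag_edge 0.71 [271.4 177.8] 265 278 159 195 [0.0651 0.0891]
drag_edge 0.2 [334.8 243.3] 286 486 164 305 [0.1103 0.0412]
index_line 0.96 [205.9 132.7] 194 217 121 161 [0.0176 0.1231]
index_line 0.53 [335.9 242.9] 286 486 163 306 [0.1111 0.0415]
```

servo_tool([
  [[-0.34, 0, 0.003, 0.06, 0, 0, 0], [-0.34, 0, 0.003, 0.12, 0, 0, 0], [-0.34, 0, 0.003, 0.176, 0, 0, 0], [-0.34, 0, 0.003, 0.176, 0, 0, 0], [-0.34, 0, 0.003, 0.176, 0, 0, 0]],
], force=30)

```text
clock: 30.48
tcp_pos: [0.6891, 0.0256, 0.1383]
tcp_rot: [[0.065, 0.998, -0.001], [0.998, -0.065, 0.0], [-0.0, -0.001, -1.0]]
wrist_force: [0.3, 0.5, -0.2]
gripper_width: 0.0301
grasp_force: 0.0
```

servo_tool([
  [[-1, 0, 0, 0, 0, 0, 0], [-1, 0, 0, 0, 0, 0, 0], [-1, 0, 0, 0, 0, 0, 0], [-1, 0, 0, 0, 0, 0, 0], [-1, 0, 0, 0, 0, 0, 0]],
])

```text
clock: 30.9
tcp_pos: [0.6887, 0.0258, 0.1398]
tcp_rot: [[0.064, 0.998, -0.0], [0.998, -0.064, -0.0], [-0.0, -0.0, -1.0]]
wrist_force: [-10.6, -0.4, 9.4]
gripper_width: 0.0152
grasp_force: 30.0
```

```bash
cat > m.py <<'E'
from g import *
X=np.array([.9979,-.0645]);Y=np.array([.0645,.9979])
T=lambda p:(np.array([X@(p[:2]-[.585,-.01]),Y@(p[:2]-[.585,-.01])])).round(5)
def P(tx,ty,z): q=np.array([.585,-.01])+X*tx+Y*ty; return np.array([*q,z])
def rect(w,z,x0=-.01,x1=.10,y0=.06,y1=.13,s=4000):
    """rectify the wrist picture to the tester plane z; s px per m; col=x, row=y downward from y1"""
    cols=np.arange(x0,x1,1/s);rows=np.arange(y1,y0,-1/s)
    m=np.array([[proj(w,P(a,b,z),True) for a in cols] for b in rows],np.float32)
    return cv2.remap(w["frame"],m[...,0],m[...,1],cv2.INTER_LINEAR)
E
python3 - <<'E'
from m import *
o=r.observe();print("tcp T",T(np.array(o["tcp_pos"])),o["tcp_pos"][2],o["gripper_width"],o["grasp_force"],np.round(o["wrist_force"],1))
w=cam("wrist")
R=rect(w,.098);np.save("r0.npy",R);g=cv2.cvtColor(R,cv2.COLOR_RGB2GRAY)
# dark columns per y row
for y in(.115,.112,.109,.106,.103,.1,.097,.094,.091,.088,.085,.082):
    row=g[int((.13-y)*4000)]; dk=np.nonzero(row<110)[0]
    if len(dk):
        seg=np.split(dk,np.nonzero(np.diff(dk)>1)[0]+1); print(y,[(round((s[0]/4-10),1),round(s[-1]/4-10,1)) for s in seg if len(s)>1])
E
```

```text
tcp T [0.10117 0.04238] 0.13975964235030322 0.015216207007661808 30.004639327526093 [-10.6  -0.4   9.4]
0.115 [(np.float64(18.2), np.float64(21.5))]
0.112 [(np.float64(18.5), np.float64(21.5)), (np.float64(33.0), np.float64(34.0)), (np.float64(80.8), np.float64(81.2))]
0.109 [(np.float64(14.0), np.float64(15.2)), (np.float64(18.5), np.float64(21.5)), (np.float64(23.8), np.float64(24.5)), (np.float64(33.5), np.float64(34.0)), (np.float64(42.8), np.float64(43.2)), (np.float64(52.2), np.float64(52.8)), (np.float64(61.8), np.float64(62.2)), (np.float64(71.2), np.float64(71.8)), (np.float64(80.8), np.float64(81.0))]
0.106 [(np.float64(14.5), np.float64(15.0)), (np.float64(18.2), np.float64(21.2)), (np.float64(23.5), np.float64(24.8)), (np.float64(28.8), np.float64(29.0)), (np.float64(33.2), np.float64(33.8)), (np.float64(38.0), np.float64(38.5)), (np.float64(42.8), np.float64(43.5)), (np.float64(47.5), np.float64(48.0)), (np.float64(52.2), np.float64(53.0)), (np.float64(57.0), np.float64(57.5)), (np.float64(61.8), np.float64(62.2)), (np.float64(66.8), np.float64(67.0)), (np.float64(71.2),
[... 855 characters left out ...]
at64(69.8)), (np.float64(71.2), np.float64(71.8)), (np.float64(80.8), np.float64(81.2))]
0.097 [(np.float64(33.5), np.float64(34.0)), (np.float64(63.2), np.float64(69.8)), (np.float64(80.2), np.float64(86.0)), (np.float64(93.0), np.float64(93.2))]
0.094 [(np.float64(60.2), np.float64(70.2)), (np.float64(80.5), np.float64(86.2)), (np.float64(93.0), np.float64(93.2))]
0.091 [(np.float64(60.2), np.float64(70.2)), (np.float64(80.5), np.float64(86.2))]
0.088 [(np.float64(60.2), np.float64(70.0)), (np.float64(80.5), np.float64(86.2))]
0.085 [(np.float64(63.0), np.float64(69.8)), (np.float64(80.5), np.float64(86.2))]
0.082 [(np.float64(63.2), np.float64(69.8)), (np.float64(80.5), np.float64(86.2))]
```

servo_tool([
  [[-1, 0, -0.014, 0, 0, 0, 0], [-1, 0, -0.028, 0, 0, 0, 0], [-1, 0, -0.042, 0, 0, 0, 0], [-1, 0, -0.056, 0, 0, 0, 0], [-1, 0, -0.07, 0, 0, 0, 0], [-1, 0, -0.084, 0, 0, 0, 0], [-1, 0, -0.1, 0, 0, 0, 0], [-1, 0, -0.1, 0, 0, 0, 0]],
], force=45)

```text
clock: 31.62
tcp_pos: [0.6505, 0.028, 0.1398]
tcp_rot: [[0.064, 0.998, 0.005], [0.998, -0.064, -0.001], [-0.001, 0.005, -1.0]]
wrist_force: [7.3, -2.5, 2.7]
gripper_width: 0.0149
grasp_force: 45.0
```

```bash
cat > meas.py <<'E'
from m import *
import sys
o=r.observe();print("clock",o["clock"],"tcp T",T(np.array(o["tcp_pos"])),round(o["tcp_pos"][2],4),round(o["gripper_width"],4),round(o["grasp_force"],1),np.round(o["wrist_force"],1))
w=cam("wrist");np.save("wl.npy",w["frame"])
cp=-np.array(w["camera_from_world"])[:3,:3].T@np.array(w["camera_from_world"])[:3,3];print("cam T",T(cp),cp[2].round(4))
for z in(.088,.098):
    R=rect(w,z,-.01,.10,.07,.125);g=cv2.cvtColor(R,cv2.COLOR_RGB2GRAY)
    print("z",z)
    for y in(.118,.115,.112,.109,.106,.103,.1,.097,.094,.091,.088,.085,.082):
        row=g[int((.125-y)*4000)]; dk=np.nonzero(row<110)[0]
        if len(dk):
            seg=np.split(dk,np.nonzero(np.diff(dk)>1)[0]+1); print(y,[(float(round((s[0]/4-10),1)),float(round(s[-1]/4-10,1))) for s in seg if len(s)>1])
E
python3 meas.py
```

```text
clock 31.6167 tcp T [0.0629 0.0421] 0.1398 0.0149 45.0 [ 7.3 -2.5  2.7]
cam T [0.0617  0.11195] 0.2963
z 0.088
0.118 [(1.8, 23.8), (24.8, 32.2), (54.5, 54.8)]
0.115 [(14.8, 17.5)]
0.112 [(14.8, 17.5), (29.8, 30.2), (79.5, 80.0)]
0.109 [(9.8, 10.8), (14.8, 17.2), (19.5, 20.8), (29.8, 30.2), (39.8, 40.5), (49.8, 50.2), (59.8, 60.0), (69.5, 70.0), (79.8, 80.2)]
0.106 [(9.8, 10.8), (14.8, 17.5), (19.8, 20.8), (25.0, 25.2), (29.8, 30.5), (35.0, 35.2), (39.8, 40.5), (49.8, 50.5), (59.8, 60.0), (64.8, 65.0), (69.8, 70.0), (74.8, 75.0), (79.8, 80.2)]
0.103 [(10.0, 10.5), (14.8, 17.5), (19.8, 20.5), (29.8, 30.5), (35.0, 35.2), (39.8, 40.5), (49.8, 50.5), (59.8, 60.2), (64.8, 65.0), (69.8, 70.0), (74.8, 75.0), (79.8, 80.2)]
0.1 [(10.0, 10.8), (15.0, 15.5), (19.8, 20.5), (29.8, 30.5), (35.8, 41.5), (49.8, 50.5), (59.8, 60.2), (69.8, 70.2), (79.8, 80.2)]
0.097 [(29.8, 30.5), (36.0, 47.2), (79.8, 80.2)]
0.094 [(35.8, 47.2)]
0.091 [(31.5, 47.5)]
0.088 [(31.8, 47.5)]
0.085 [(35.5, 47.5)]
0.082 [(36.0, 47.8)]
z 0.098
0.118 [(4.8, 72.0), (91.2, 91.5), (92.0, 92.2)]
0.115 [(16.8, 19.8)]
0.112 [(17.0, 19.5), (31.2, 31.8), (78.8, 79.2)]
0.109 [(12.2, 13.2), (17.0, 19.5), (21.5, 22.8), (31.2, 31.8), (40.8, 41.5), (50.2, 50.8), (59.8, 60.2), (69.2, 69.8), (78.8, 79.2)]
0.106 [(12.2, 13.2), (17.0, 19.8), (21.8, 22.8), (26.8, 27.0), (31.2, 32.0), (40.8, 41.5), (50.2, 51.0), (59.8, 60.2), (69.2, 69.8), (74.0, 74.5), (78.8, 79.2)]
0.103 [(12.5, 13.0), (17.0, 19.8), (21.8, 22.5), (31.5, 32.0), (36.2, 36.5), (39.2, 42.2), (50.2, 51.0), (59.8, 60.2), (69.2, 69.8), (78.8, 79.2)]
0.1 [(12.5, 13.0), (21.8, 22.5), (31.2, 32.0), (37.2, 42.2), (50.2, 51.0), (59.8, 60.2), (69.2, 69.8), (79.0, 79.2)]
0.097 [(31.2, 32.0), (37.2, 48.0), (79.0, 79.2)]
0.094 [(33.0, 48.2)]
0.091 [(33.0, 48.2)]
0.088 [(33.2, 48.2)]
0.085 [(37.0, 48.2)]
0.082 [(37.2, 48.2)]
```

Rectified onto z = 88 mm, the scale ticks fall exactly on 5 mm steps. The pointer stands at about 41.5 mm and the index at about 16.5 mm. I'll pull 20 mm more and re-measure.

servo_tool([
  [[-1, 0, -0.01, 0, 0, 0, 0], [-1, 0, -0.02, 0, 0, 0, 0], [-1, 0, -0.03, 0, 0, 0, 0], [-1, 0, -0.04, 0, 0, 0, 0], [-1, 0, -0.05, 0, 0, 0, 0], [-1, 0, -0.05, 0, 0, 0, 0], [-1, 0, -0.05, 0, 0, 0, 0]],
])

```text
clock: 32.25
tcp_pos: [0.6318, 0.029, 0.1398]
tcp_rot: [[0.065, 0.998, 0.006], [0.998, -0.065, -0.001], [-0.001, 0.006, -1.0]]
wrist_force: [11.1, -5.6, 1.2]
gripper_width: 0.0151
grasp_force: 45.0
```

```bash
python3 meas.py; python3 - <<'E'
from m import *
w=cam("wrist");g=cv2.cvtColor(rect(w,.09,.0,.045,.078,.122,10000),cv2.COLOR_RGB2GRAY)
for y in(.113,.109,.105,.102,.0995,.097,.094,.09):
    print(y,(g[int((.122-y)*10000)][100:400:5]).tolist())
E
```

```text
clock 32.25 tcp T [0.04415 0.04195] 0.1398 0.0151 45.0 [11.1 -5.6  1.2]
cam T [0.04272 0.11183] 0.2963
z 0.088
0.118 [(1.2, 3.2), (4.5, 42.2), (50.8, 54.8)]
0.115 [(14.5, 17.5)]
0.112 [(14.8, 17.2), (29.5, 30.2), (79.2, 80.0)]
0.109 [(9.5, 10.5), (14.8, 17.5), (19.5, 20.8), (29.5, 30.2), (39.5, 40.2), (49.5, 50.0), (59.5, 60.0), (69.5, 69.8), (79.2, 80.0)]
0.106 [(9.5, 10.5), (14.8, 17.5), (19.5, 20.5), (24.8, 25.2), (29.8, 30.2), (39.5, 40.2), (49.5, 50.0), (54.8, 55.2), (59.5, 60.0), (64.5, 65.0), (69.2, 70.0), (74.5, 75.0), (79.5, 80.0)]
0.103 [(9.8, 10.5), (14.8, 17.2), (19.5, 20.2), (24.8, 25.0), (29.8, 30.5), (39.5, 40.2), (49.5, 50.2), (54.8, 55.2), (59.5, 60.2), (64.5, 64.8), (69.5, 70.0), (74.5, 75.0), (79.5, 80.0)]
0.1 [(9.8, 10.5), (16.8, 22.2), (29.8, 30.2), (39.5, 40.2), (49.5, 50.2), (59.5, 60.2), (69.5, 70.2), (79.5, 80.0)]
0.097 [(17.0, 28.5), (29.8, 30.5), (79.5, 80.0)]
0.094 [(17.0, 28.5)]
0.091 [(12.8, 28.8)]
0.088 [(12.5, 28.5)]
0.085 [(12.8, 28.8)]
0.082 [(16.8, 28.8)]
z 0.098
0.118 [(3.2, 60.2), (60.8, 61.2), (64.5, 65.0), (65.5, 71.0)]
0.115 [(12.0, 14.8), (15.
[... 2485 characters left out ...]
8, 72, 73, 73, 73, 73, 73, 71, 64, 44, 129, 180, 75, 92, 170, 202, 195, 193, 194, 193, 194, 193, 192, 193, 193, 194, 195, 195, 194, 194, 196, 191]
0.094 [194, 193, 192, 195, 198, 198, 181, 161, 153, 159, 158, 162, 163, 155, 100, 43, 24, 29, 32, 29, 23, 13, 5, 1, 15, 48, 76, 71, 73, 68, 75, 75, 76, 78, 76, 74, 66, 50, 142, 181, 135, 145, 182, 197, 194, 195, 194, 195, 192, 195, 194, 194, 194, 194, 193, 192, 193, 193, 194, 194]
0.09 [193, 193, 194, 198, 189, 145, 56, 18, 27, 31, 30, 31, 31, 31, 31, 31, 31, 31, 29, 30, 31, 18, 8, 5, 18, 44, 65, 73, 72, 70, 71, 74, 75, 76, 75, 72, 62, 55, 113, 176, 196, 197, 195, 194, 193, 193, 194, 193, 193, 193, 193, 194, 194, 194, 193, 193, 194, 195, 195, 195]
```

servo_tool([
  [[-1, 0, -0.004, 0, 0, 0, 0], [-1, 0, -0.008, 0, 0, 0, 0], [-1, 0, -0.012, 0, 0, 0, 0], [-1, 0, -0.014, 0, 0, 0, 0], [-1, 0, -0.014, 0, 0, 0, 0], [-1, 0, -0.014, 0, 0, 0, 0]],
])

```text
clock: 32.85
tcp_pos: [0.6265, 0.0293, 0.1398]
tcp_rot: [[0.065, 0.998, 0.007], [0.998, -0.065, -0.001], [-0.001, 0.007, -1.0]]
wrist_force: [11.2, -4.8, 2.3]
gripper_width: 0.015
grasp_force: 45.0
```

```bash
python3 - <<'E'
from m import *
o=r.observe();print("clock",o["clock"],"tcp T",T(np.array(o["tcp_pos"])),np.round(o["wrist_force"],1))
w=cam("wrist");cp=-np.array(w["camera_from_world"])[:3,:3].T@np.array(w["camera_from_world"])[:3,3];print("cam T",T(cp),cp[2].round(4))
for z in(.088,.092):
  R=rect(w,z,.0,.03,.078,.122,10000);g=cv2.cvtColor(R,cv2.COLOR_RGB2GRAY)
  print(z)
  for y in(.112,.109,.106,.103,.101,.0995,.098,.096,.093):
    print(y,(g[int((.122-y)*10000)][80:240:4]).tolist())
cv2.imwrite("pics/w12.png",cv2.resize(rect(w,.088,.0,.045,.075,.125,10000)[:,:,::-1],None,fx=1.2,fy=1.2))
E
```

```text
clock 32.85 tcp T [0.03892 0.04191] [11.2 -4.8  2.3]
cam T [0.03741 0.1118 ] 0.2963
0.088
0.112 [164, 144, 136, 139, 142, 143, 144, 146, 145, 144, 143, 145, 146, 147, 148, 150, 135, 95, 56, 45, 47, 45, 44, 73, 140, 147, 148, 145, 144, 145, 145, 146, 144, 144, 144, 144, 144, 145, 149, 170]
0.109 [200, 175, 149, 117, 74, 47, 57, 113, 140, 150, 147, 146, 145, 146, 148, 148, 139, 116, 51, 41, 47, 47, 26, 64, 149, 151, 152, 142, 111, 56, 52, 96, 133, 146, 148, 147, 144, 141, 140, 145]
0.106 [192, 193, 202, 187, 119, 72, 77, 131, 149, 150, 146, 146, 145, 146, 149, 143, 115, 76, 45, 45, 49, 50, 25, 76, 156, 153, 151, 144, 129, 74, 65, 90, 132, 149, 159, 168, 189, 195, 194, 197]
0.103 [192, 194, 203, 176, 101, 54, 97, 179, 198, 201, 193, 176, 153, 146, 151, 146, 127, 103, 76, 74, 74, 74, 59, 86, 123, 145, 147, 149, 149, 88, 72, 96, 167, 189, 195, 192, 191, 193, 195, 196]
0.101 [193, 195, 204, 170, 100, 29, 90, 189, 208, 174, 124, 66, 40, 30, 29, 21, 22, 24, 23, 9, 3, 2, 0, 5, 62, 204, 208, 206, 199, 107, 80, 99, 172, 192, 197, 194, 193, 194, 195, 197]
0.0995 [193, 195, 204, 172, 108, 39, 108
[... 1658 characters left out ...]
[193, 192, 194, 201, 194, 131, 60, 68, 176, 200, 182, 137, 77, 37, 21, 29, 32, 32, 29, 26, 13, 7, 5, 3, 16, 70, 171, 197, 212, 185, 85, 73, 114, 186, 200, 199, 197, 197, 196, 195]
0.098 [193, 192, 193, 197, 189, 147, 109, 109, 148, 190, 172, 126, 66, 31, 21, 27, 29, 29, 28, 27, 9, 3, 7, 14, 33, 57, 82, 83, 86, 82, 65, 60, 68, 82, 83, 80, 76, 76, 78, 108]
0.096 [192, 194, 194, 193, 193, 193, 193, 193, 194, 200, 183, 145, 85, 33, 21, 27, 27, 30, 31, 26, 13, 4, 5, 19, 45, 64, 75, 72, 70, 71, 74, 73, 75, 76, 75, 73, 72, 69, 44, 87]
0.093 [135, 72, 14, 16, 22, 25, 26, 25, 24, 22, 25, 28, 29, 29, 28, 29, 30, 31, 27, 22, 14, 6, 12, 37, 67, 75, 71, 69, 72, 74, 74, 76, 77, 76, 74, 73, 72, 67, 46, 91]
```

View pics/w12.png

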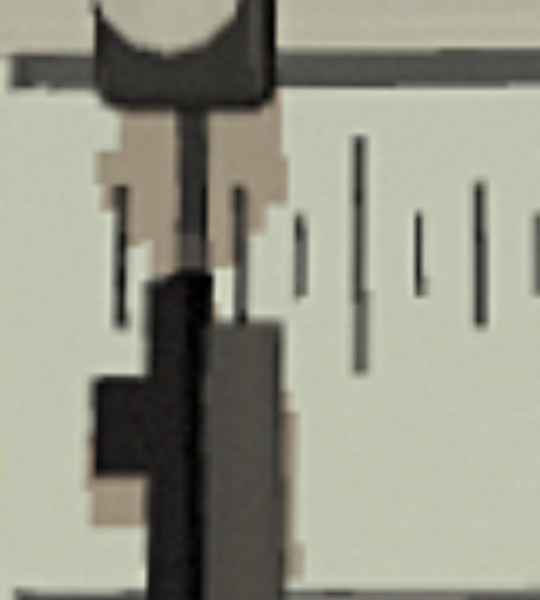

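The rectified view (12 px/mm) shows the scale ticks on their 10 mm marks and the index line centred at 16.2 mm (px 176–207). The drag fin's rear face, touching the grey pointer arm, has its foot at about 17.8 mm (px 213), so roughly 1.6 mm remain.

servo_tool([
  [[-1, 0, -0.002, 0, 0, 0, 0], [-1, 0, -0.0035, 0, 0, 0, 0], [-1, 0, -0.0035, 0, 0, 0, 0], [-1, 0, -0.0035, 0, 0, 0, 0]],
])

```text
clock: 33.23
tcp_pos: [0.6253, 0.0294, 0.1399]
tcp_rot: [[0.065, 0.998, 0.007], [0.998, -0.065, -0.001], [-0.001, 0.007, -1.0]]
wrist_force: [12.2, -5.2, 1.6]
gripper_width: 0.0148
grasp_force: 45.0
```

```bash
cat > e.py <<'E'
from m import *
o=r.observe();print("clock",o["clock"],"tcp T",T(np.array(o["tcp_pos"])),np.round(o["wrist_force"],1))
w=cam("wrist");cp=-np.array(w["camera_from_world"])[:3,:3].T@np.array(w["camera_from_world"])[:3,3];print("cam T",T(cp),cp[2].round(4))
g=cv2.cvtColor(rect(w,.088,.0,.035,.078,.122,10000),cv2.COLOR_RGB2GRAY).astype(float)
def cross(y,lo,hi,th,h=5):
    a=g[int((.122-y)*10000)-h:int((.122-y)*10000)+h].mean(0);i=np.arange(int(lo*10),int(hi*10));s=np.nonzero((a[i]-th)*(a[i+1]-th)<0)[0]
    return [round(float((i[k]+(th-a[i[k]])/(a[i[k]+1]-a[i[k]]))/10),2) for k in s]
for y in(.113,.111): print("index",y,cross(y,13,19,95))
for y in(.1005,.0995): print("dragfoot",y,cross(y,12,22,100))
for y in(.096,.092,.088): print("ptr/drag",y,cross(y,12,22,45))
print("ticks",cross(.1005,8,12,140),cross(.1035,18,22,140),cross(.1005,28,32,140))
E
python3 e.py
```

```text
clock 33.2333 tcp T [0.03765 0.0419 ] [12.2 -5.2  1.6]
cam T [0.03612 0.11179] 0.2963
index 0.113 [14.78, 17.25]
index 0.111 [14.86, 17.24]
dragfoot 0.1005 [16.44, 19.67, 20.46]
dragfoot 0.0995 [16.4, 19.71, 20.44]
ptr/drag 0.096 [15.76, 21.75, 21.8]
ptr/drag 0.092 [15.66, 21.66, 21.72]
ptr/drag 0.088 [15.91]
ticks [9.43] [19.18, 20.62] [29.42, 30.58]
```

servo_tool([
  [[-1, 0, -0.0008, 0, 0, 0, 0], [-1, 0, -0.0008, 0, 0, 0, 0], [-1, 0, -0.0008, 0, 0, 0, 0], [-1, 0, -0.0008, 0, 0, 0, 0]],
])

```text
clock: 33.62
tcp_pos: [0.625, 0.0294, 0.1398]
tcp_rot: [[0.065, 0.998, 0.007], [0.998, -0.065, -0.001], [-0.001, 0.007, -1.0]]
wrist_force: [12.8, -6.1, 1.2]
gripper_width: 0.015
grasp_force: 45.0
```

```bash
python3 e.py
```

```text
clock 33.6167 tcp T [0.0374  0.04191] [12.8 -6.1  1.2]
cam T [0.03585 0.11179] 0.2963
index 0.113 [14.84, 17.22]
index 0.111 [14.78, 17.18]
dragfoot 0.1005 [16.2, 19.62, 20.19]
dragfoot 0.0995 [16.16, 19.61, 20.18]
ptr/drag 0.096 [15.51]
ptr/drag 0.092 [15.67, 21.49, 21.5]
ptr/drag 0.088 [15.74]
ticks [9.47] [18.96, 20.49] [29.49, 30.56]
```

On the index to within about 0.2 mm. Holding for 4 s.

servo_tool([
  [[-1, 0, 0, 0, 0, 0, 0], [-1, 0, 0, 0, 0, 0, 0], [-1, 0, 0, 0, 0, 0, 0], [-1, 0, 0, 0, 0, 0, 0], [-1, 0, 0, 0, 0, 0, 0], [-1, 0, 0, 0, 0, 0, 0], [-1, 0, 0, 0, 0, 0, 0], [-1, 0, 0, 0, 0, 0, 0]],
])

```text
clock: 34.33
tcp_pos: [0.625, 0.0294, 0.1399]
tcp_rot: [[0.064, 0.998, 0.007], [0.998, -0.064, -0.001], [-0.001, 0.007, -1.0]]
wrist_force: [11.8, -5.3, 1.2]
gripper_width: 0.0154
grasp_force: 45.0
```

servo_tool([
  [[-1, 0, 0, 0, 0, 0, 0], [-1, 0, 0, 0, 0, 0, 0], [-1, 0, 0, 0, 0, 0, 0], [-1, 0, 0, 0, 0, 0, 0], [-1, 0, 0, 0, 0, 0, 0], [-1, 0, 0, 0, 0, 0, 0], [-1, 0, 0, 0, 0, 0, 0], [-1, 0, 0, 0, 0, 0, 0]],
])

```text
clock: 35.0
tcp_pos: [0.625, 0.0294, 0.1398]
tcp_rot: [[0.065, 0.998, 0.007], [0.998, -0.065, -0.001], [-0.001, 0.007, -1.0]]
wrist_force: [12.4, -4.9, 1.5]
gripper_width: 0.0148
grasp_force: 45.0
```

servo_tool([
  [[-1, 0, 0, 0, 0, 0, 0], [-1, 0, 0, 0, 0, 0, 0], [-1, 0, 0, 0, 0, 0, 0], [-1, 0, 0, 0, 0, 0, 0], [-1, 0, 0, 0, 0, 0, 0], [-1, 0, 0, 0, 0, 0, 0], [-1, 0, 0, 0, 0, 0, 0], [-1, 0, 0, 0, 0, 0, 0]],
])

```text
clock: 35.67
tcp_pos: [0.625, 0.0294, 0.1398]
tcp_rot: [[0.065, 0.998, 0.007], [0.998, -0.065, -0.001], [-0.001, 0.007, -1.0]]
wrist_force: [12.3, -4.8, 1.3]
gripper_width: 0.015
grasp_force: 45.0
```

servo_tool([
  [[-1, 0, 0, 0, 0, 0, 0], [-1, 0, 0, 0, 0, 0, 0], [-1, 0, 0, 0, 0, 0, 0], [-1, 0, 0, 0, 0, 0, 0], [-1, 0, 0, 0, 0, 0, 0], [-1, 0, 0, 0, 0, 0, 0], [-1, 0, 0, 0, 0, 0, 0], [-1, 0, 0, 0, 0, 0, 0]],
])

```text
clock: 36.33
tcp_pos: [0.625, 0.0294, 0.1398]
tcp_rot: [[0.065, 0.998, 0.007], [0.998, -0.065, -0.001], [-0.001, 0.007, -1.0]]
wrist_force: [11.9, -5.5, 1.3]
gripper_width: 0.0151
grasp_force: 45.0
```

servo_tool([
  [[-1, 0, 0, 0, 0, 0, 0], [-1, 0, 0, 0, 0, 0, 0], [-1, 0, 0, 0, 0, 0, 0], [-1, 0, 0, 0, 0, 0, 0], [-1, 0, 0, 0, 0, 0, 0], [-1, 0, 0, 0, 0, 0, 0], [-1, 0, 0, 0, 0, 0, 0], [-1, 0, 0, 0, 0, 0, 0]],
])

```text
clock: 37.0
tcp_pos: [0.625, 0.0294, 0.1399]
tcp_rot: [[0.065, 0.998, 0.007], [0.998, -0.065, -0.001], [-0.001, 0.007, -1.0]]
wrist_force: [12.3, -4.6, 2.0]
gripper_width: 0.0151
grasp_force: 45.0
```

servo_tool([
  [[-1, 0, 0, 0, 0, 0, 0], [-1, 0, 0, 0, 0, 0, 0], [-1, 0, 0, 0, 0, 0, 0], [-1, 0, 0, 0, 0, 0, 0], [-1, 0, 0, 0, 0, 0, 0], [-1, 0, 0, 0, 0, 0, 0], [-1, 0, 0, 0, 0, 0, 0], [-1, 0, 0, 0, 0, 0, 0]],
])

```text
clock: 37.67
tcp_pos: [0.625, 0.0294, 0.1398]
tcp_rot: [[0.064, 0.998, 0.007], [0.998, -0.064, -0.001], [-0.001, 0.007, -1.0]]
wrist_force: [12.2, -4.7, 0.7]
gripper_width: 0.0152
grasp_force: 45.0
```

```bash
python3 e.py
```

```text
clock 37.6667 tcp T [0.0374  0.04193] [12.2 -4.7  0.7]
cam T [0.03585 0.11179] 0.2963
index 0.113 [14.84, 17.21]
index 0.111 [14.77, 17.2]
dragfoot 0.1005 [16.2, 19.61, 20.2]
dragfoot 0.0995 [16.16, 19.6, 20.18]
ptr/drag 0.096 [15.53]
ptr/drag 0.092 [15.69, 21.45, 21.52]
ptr/drag 0.088 [15.69]
ticks [9.46] [18.95, 20.49] [29.49, 30.54]
```

servo_tool([
  [[-1, 0, 0.02, 0, 0, 0, 0], [-1, 0, 0.045, 0, 0, 0, 0], [-1, 0, 0.07, 0, 0, 0, 0], [-1, 0, 0.095, 0, 0, 0, 0], [-1, 0, 0.12, 0, 0, 0, 0], [-1, 0, 0.14, 0, 0, 0, 0], [-1, 0, 0.152, 0, 0, 0, 0], [-1, 0, 0.152, 0, 0, 0, 0]],
])

```text
clock: 38.38
tcp_pos: [0.6849, 0.026, 0.1398]
tcp_rot: [[0.064, 0.998, 0.005], [0.998, -0.064, -0.0], [-0.0, 0.005, -1.0]]
wrist_force: [2.7, -1.4, 9.8]
gripper_width: 0.0155
grasp_force: 45.0
```

servo_tool([
  [[-0.34, 0, 0, 0, 0, 0, 0], [-0.34, 0, 0, 0, 0, 0, 0], [-0.34, 0, 0, 0, 0, 0, 0], [-0.34, 0, 0, 0, 0, 0, 0], [-0.34, 0, 0, -0.1, 0, 0, 0], [-0.34, 0, 0, -0.2, 0, 0, 0], [-0.34, 0, 0, -0.3, 0, 0, 0], [-0.34, 0, 0, -0.3, 0, 0, 0]],
])

```text
clock: 39.05
tcp_pos: [0.6855, 0.0262, 0.2665]
tcp_rot: [[0.064, 0.998, 0.011], [0.998, -0.064, -0.0], [0.0, 0.011, -1.0]]
wrist_force: [0.9, 0.3, 1.3]
gripper_width: 0.0301
grasp_force: 0.0
```

servo_tool([
  [[-0.34, -0.08, -0.19, 0, 0, 0, 0], [-0.34, -0.08, -0.19, 0, 0, 0, 0], [-0.34, -0.08, -0.19, 0, 0, 0, 0], [-0.34, -0.08, -0.19, 0, 0, 0, 0], [-0.34, -0.08, -0.19, 0, 0, 0, 0], [-0.34, -0.08, -0.19, 0, 0, 0, 0]],
])

```text
clock: 39.55
tcp_pos: [0.6059, -0.0007, 0.2581]
tcp_rot: [[0.064, 0.998, 0.001], [0.998, -0.064, 0.0], [0.0, 0.001, -1.0]]
wrist_force: [0.6, 0.1, 0.3]
gripper_width: 0.0298
grasp_force: 0.0
```

```bash
python3 - <<'E'
exec(open("e.py").read())
for y in(.112,.109,.103,.101,.0985,.096,.093,.088): print(y,g[int((.122-y)*10000)][80:260:5].astype(int).tolist())
print([(t,[(np.round(q["uv"],1),round(q["p"],2)) for q in r.recognise(t,"wrist")]) for t in("handle","drag_edge","dial_grip","index_line")])
E
```

```text
clock 39.55 tcp T [0.02025 0.01065] [0.6 0.1 0.3]
cam T [0.01965 0.08042] 0.4146
index 0.113 [15.02, 16.94]
index 0.111 [15.03, 16.92]
dragfoot 0.1005 [13.25, 16.09, 19.74, 19.86]
dragfoot 0.0995 [13.15, 16.1, 19.77, 19.83]
ptr/drag 0.096 [13.65, 15.7]
ptr/drag 0.092 [15.68]
ptr/drag 0.088 [15.73]
ticks [9.15, 10.66] [20.53] [29.15, 30.61]
0.112 [185, 158, 161, 162, 154, 149, 149, 149, 149, 151, 154, 157, 147, 128, 97, 65, 45, 49, 104, 136, 157, 155, 152, 151, 151, 152, 151, 148, 148, 150, 156, 171, 197, 201, 199, 198]
0.109 [182, 149, 118, 92, 91, 108, 143, 152, 153, 152, 152, 156, 146, 124, 94, 63, 44, 49, 106, 138, 159, 148, 129, 103, 93, 107, 128, 151, 148, 146, 152, 169, 197, 202, 200, 198]
0.103 [203, 206, 146, 99, 98, 129, 194, 216, 221, 146, 84, 42, 22, 17, 19, 21, 33, 60, 109, 140, 158, 142, 119, 96, 99, 137, 173, 205, 203, 201, 203, 201, 197, 146, 87, 159]
0.101 [203, 203, 143, 97, 98, 130, 194, 214, 217, 170, 125, 75, 43, 22, 18, 25, 84, 135, 168, 192, 208, 190, 165, 122, 109, 138, 171, 205, 203, 200, 200, 198, 194, 153, 104, 163]
0.0985 [201, 201, 173, 136, 64, 82, 190, 215, 217, 155, 102, 58, 34, 23, 17, 21, 85, 142, 179, 199, 209, 186, 157, 116, 105, 135, 169, 204, 202, 199, 199, 200, 200, 200, 199, 198]
0.096 [199, 199, 201, 202, 203, 203, 204, 211, 216, 155, 99, 58, 35, 27, 19, 19, 85, 142, 177, 195, 203, 202, 201, 202, 202, 200, 199, 199, 197, 197, 197, 198, 199, 198, 197, 199]
0.093 [19, 20, 21, 21, 18, 18, 19, 22, 21, 18, 17, 21, 24, 25, 19, 20, 87, 145, 177, 194, 201, 200, 198, 200, 201, 199, 199, 199, 197, 197, 199, 199, 198, 198, 198, 197]
0.088 [23, 27, 31, 33, 29, 29, 30, 31, 31, 26, 25, 30, 31, 28, 21, 20, 75, 124, 167, 193, 205, 202, 198, 197, 197, 199, 199, 198, 198, 199, 198, 198, 199, 198, 198, 198]
[('handle', [(array([421.9, 192.9]), 0.57)]), ('drag_edge', [(array([310.4, 134. ]), 0.54)]), ('dial_grip', []), ('index_line', [(array([312.6,  96. ]), 0.81)])]
```

Seen from directly above, the drag edge is at 16.1 mm and the index line at 16.0 mm. The carriage has run back and the arm touches nothing, so I'm handing in.

```bash
python3 -c "
from rig import r
print(r.hand_in())"
```

```text
the job is handed in; nothing more can be done
None
```

I've handed the job in: hook, clamp and drum grips (no fork found) are in the closed, caught drawer, the dial is at stop 7, and after a 4 s hold and run-back the drag pointer stands about 0.1 mm from the index.

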